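Shim a sample tray level and load it from a sprung-flap dispenser

ROBOT

A 6-joint arm with a two-finger parallel gripper is mounted at the origin on a cart in front of the work surface, level with it; the furniture and walls round the work are solid. World frame = base frame: x ahead of the robot, y to its left, z up, the work surface at z = 0. Lengths are in mm, angles in rad, forces in N, time in s.
With the tool pointing down it reaches from about 350 to 875 mm from the base axis. Payload 4.2 kg.
Tool frame: the origin (TCP) lies at the very end of the fingers, on their centre line; the grasp point (between the pads) lies 19 mm behind it (arm.pinch_z is the distance from the TCP to the grasp point, in mm); x points along the fingers, y is the direction in which the jaws open and shut, and the axes are right-handed (so a half turn about x gives the same grasp; the last joint's range is limited). The gripper opens to 85 mm and grips with 20 to 120 N. Pads are 22 mm wide; open, the fingers measure 114 mm over their backs; the gripper's body (76 mm by 85 mm) begins 54 mm behind the grasp point. The pads swing forward as they close: fully open they stand 13 mm farther back than shut.
Start: joints at [1.454, 0.385, 0.008, 0, -1.194, -0.259], TCP at [229.352, 581.375, 231.312] pointing down, gripper open.
Joint ranges: [-3.14, 3.14], [-1.21, 2.06], [-1.07, 1.41], [-3.16, 2.05], [-2.99, -0.16], [-3.1, 3.1]. Speed limits (rad/s): [2.79, 2.79, 3.14, 3.14, 3.14, 3.14].

INTERFACE

Orientations are given as a unit quaternion [x, y, z, w].
In Python, from bench import arm gives the robot as it stands.
- The arm moves only by the tool drive_tool, never from a script. Its argument "motion" is a list of rows, each a list of 4 numbers: the shift along the tool's x, y, z in mm, then the turn about the tool's x in degrees. In form: [[dx, dy, dz, spin], ...]. A call has 1 to 10 rows; each row shifts and turns the commanded pose from where the row before left it, along the tool's axes as they then stand; what a row does not reach is not made up. A row lasts 1/12 s, in which the tool goes at most 41.7 mm and 7.16 degrees, less where a joint would pass 70% of its speed; a pose out of reach is approached as far as the arm can. A call with a gripper value outside its range is refused whole. "grip" is the finger opening in mm, from 0 to 85.4, set as the call begins (left out, the last holds). The fingers move at their own pace and stop on an object; the grip force is fixed at half the most. Time passes only in rows, so rows that do not move let the fingers close. It gives the time, the measured TCP pose, the force and the opening at its end, in the units of the state.
- arm.read_state(): the state, without advancing time (a new reading comes with each control period).
- arm.get_image(name): name is "scene" or "top" or "wrist"; returns the picture (400x640x3 uint8, red, green, blue); there is no depth.
- arm.calibration(name): a dict with "K" (3x3 intrinsics, pixels), "eye" and "attitude" of the camera in the world; the wrist camera has in their place "T_tool_cam" (4x4, takes a point from camera to tool coordinates, whose origin is the TCP and whose axes are the tool frame's). Camera axes: x right, y up, looking along -z (the intrinsics and any distortion apply to the point x, -y, -z); pixel columns grow to the right and rows downward; lengths in mm; the calibration is good to about 2 mm. A picture is of the moment at which its call begins: read the wrist's pose just before it. calibration takes no time and is no camera call.
- arm.job_done(): hands the job in, once; it reports no verdict.
The state is a dict: "clock": time; "joints": joint angles; "joint_vel": joint speeds; "joint_efforts": joint torques, N m; "position": TCP position; "ee_rot": TCP orientation; "contact_force": force on the tool from outside, world axes, zero at the start; "wrist_torque": the same for the moment, N m; "gripper_width": finger opening in mm.
Only numpy, scipy, OpenCV 4.12 (cv2) and the standard library are available. Lean on these libraries where they do the work, as an engineer would, in place of code of your own. Each camera call takes 0.05 s, during which the arm holds its last target. There are 200 camera calls.

TASK

Stand the brass weight on the dispenser's pan so that it holds the sprung flap open, take out the orange wedge and push it under the low near left foot of the tray until the bubble of its level is centred between the two lines. Then lay every brass blank from the dispenser flat on the floor of the levelled tray, and put the weight back upright on its round rubber mat so that the flap springs shut; the bubble must still be centred at the end. Do not knock the mug or the beaker.

Things in the scene. Friction and masses are not known exactly. Their poses are not given: they have to be found in the camera images.
- bin_floor (a point): Floor of the dispenser, a fixed blue bin: 6 mm above the bench, inside x -0.067 to 0.067, y -0.111 to 0.114 from here; walls 48 mm high. x points away from the robot to the flap's hinge, y left. White ribs 5 mm high part it into a long cell for the wedge (y over +0.031) and four cells 53 x 44 mm, each with a blank or empty, at x = +/-0.029, y = 0.004 and -0.064.
- flap (a joint): Clear flap with aluminium frame, 142 x 233 mm, over the whole bin, hinged at its far upper edge. 0 = shut; 2.1 rad = fully open, leaning back over the far wall, its edge 0.17 m above the bench. A linkage ties it to the pan (0.1 rad for each mm that the pan sinks); a spring shuts it when the pan is unloaded.
- pan (a joint): Downward travel of the pan: 0 = up, flap shut; 0.021 m = down, flap fully open. 2 N push it down; the brass weight left standing on it is enough.
- pan_top (a point): Centre of the upper face of the round aluminium pan with a red rim beside the bin, on its right: 50 mm above the bench when up, 29 mm when down. 54 mm across inside, rim 5 mm above the face. It stays level.
- weight_center (a point): Brass weight, 0.3 kg, with a knob on top; to fingers it is a drum 36 mm across and 40 mm high. The point is its centre, 20 mm above its base; z along its axis.
- mat_top (a point): Centre of the upper face of a round black rubber mat, 68 mm across, 3 mm thick, fixed to the bench; the weight stands on it at the start.
- wedge_head (a point): Orange wedge shim, about 60 g, flat in the long cell of the dispenser. The point is the centre of its block-shaped head (18 mm long, 24 mm wide along its y, 26 mm high), 13 mm above its underside; x points from the head to the thin tip.
- wedge_tip (a point): Thin tip of the wedge, on its underside, 94 mm along x from the head's centre. The ramp, 24 mm wide and 85 mm long, is 2 mm thick here and 14 mm at the head.
- tray_floor (a point): Centre of the floor of the aluminium tray, 200 (x) x 160 mm (y), rim 8 mm above the floor and 6 mm wide; x away from the robot, y left. Floor 36 mm above the bench when level. It is hinged 90 mm along +x from here, 3 mm lower, on a fixed stand. A black level block, 84 x 20 x 12 mm, stands on its floor at x = 0, y = -0.062.
- tray_foot (a point): Bottom of the tray's low foot, a 16 mm ball under its near left corner, 12 mm in from the near edge: 4 mm over the bench at the start (the near edge lies on a stop pin at the right), 9 mm when the tray is level. The wedge slides under it on the bench, tip first, along the tray's +x, with under 15 N, and stays where it is left.
- tray (a joint): Tilt of the tray about its far hinge: 0 = level, -0.03 rad = near edge on its stop, positive = near edge too high.
- bubble (a joint): Travel in m of the yellow bubble (14 mm long) in the green level, from the middle of the two black lines; + is away from the robot. +0.012 at the start; it comes back 0.4 m per rad of tilt, about 0.33 mm per mm that the wedge goes in once it lifts. Centred: between the lines, within 3 mm of the middle.
- mug: Orange mug at the front right of the bench, 101 mm high, 81 mm across; a bystander.
- beaker: White beaker at the front left of the bench, 115 mm high, 95 mm across; a bystander.
- blank_1_center (a point): Brass blank: a turned disc 36 mm across and 18 mm high, 80 g, lying flat in one of the four cells of the dispenser (two to four blanks are there, the others are absent). The point is its centre, 9 mm above its underside; z along its axis.
- blank_2_center (a point): Brass blank: a turned disc 36 mm across and 18 mm high, 80 g, lying flat in one of the four cells of the dispenser (two to four blanks are there, the others are absent). The point is its centre, 9 mm above its underside; z along its axis.
- blank_3_center (a point): Brass blank: a turned disc 36 mm across and 18 mm high, 80 g, lying flat in one of the four cells of the dispenser (two to four blanks are there, the others are absent). The point is its centre, 9 mm above its underside; z along its axis.
- blank_4_center (a point): Brass blank: a turned disc 36 mm across and 18 mm high, 80 g, lying flat in one of the four cells of the dispenser (two to four blanks are there, the others are absent). The point is its centre, 9 mm above its underside; z along its axis.
Things that resemble listed ones, but are neither listed nor needed, are in the scene too. There is more than one size of the part that bears weight_center; the job needs the middle-sized.

How it is judged:
By the outcome, as a careful person would: the job done as asked, in the order asked, and still so for the second after the job is handed in, with the robot touching nothing.
Of blank_1, blank_2, blank_3, blank_4 only 2 to 4 are there at a start; the rules pass over those that are not, and their reading is None.
At some moment in a run one of blank_1, blank_2, blank_3, blank_4 may be knocked a few centimetres aside while the robot is not near it.
Once in a run the grip may slacken for a moment while it holds something.
It also fails if it takes over 210 s, if anything falls off the work surface, if the arm or the gripper's body presses on something with over 40 N, if the wrist force passes 120 N, or if a joint passes its speed limit or range.

## Working session

There is one attempt and no reset: what is moved stays moved. The work goes in short steps, Python scripts to look and compute and a tool call to move; the robot and the scene stay as the last step left them, time stands still between calls to the robot, and variables do not carry over. Pictures are saved under pics/ and viewed, about 12 in all and at most 16, crops included, and the job is handed in when it is done.

Besides the shell and the picture viewer there is one more tool, called after ">>>" as name([rows], argument=value, ...), one row to a line, values as JSON. drive_tool: Moves the arm, as the interface text tells. Its arguments: {"type":"object","properties":{"motion":{"type":"array"},"grip":{"type":"number"}},"required":["motion"]}

```bash
ls; mkdir -p pics; cat > h.py <<'E'
import numpy as np, cv2
from bench import arm
from scipy.spatial.transform import Rotation as R
def save(name,fn):
    im=arm.get_image(name); cv2.imwrite('pics/'+fn,im[:,:,::-1]); return im
def cam(name):
    c=arm.calibration(name); K=np.array(c['K'])
    if 'eye' in c:
        a=c['attitude']; a=np.array(a)
        M=a if a.shape==(3,3) else R.from_quat(a).as_matrix()
        return K,np.array(c['eye']),M
    s=arm.read_state(); T=np.array(c['T_tool_cam']); Rt=R.from_quat(s['ee_rot']).as_matrix()
    return K,np.array(s['position'])+Rt@T[:3,3],Rt@T[:3,:3]
def ray(C,px,z):
    K,e,M=C
    d=np.linalg.inv(K)@np.array([px[0],px[1],1.]); d=M@np.array([d[0],-d[1],-d[2]])
    return e+d*(z-e[2])/d[2]
def proj(C,p):
    K,e,M=C
    q=M.T@(np.array(p)-e); q=K@np.array([q[0],-q[1],-q[2]]); return q[:2]/q[2]
E
python3 - <<'E'
from h import *
for n in ['scene','top','wrist']:
    save(n,n+'0.png'); print(n,arm.calibration(n))
print(arm.read_state())
E
```

```text
pics
scene {'K': array([[434.21246679,   0.        , 320.83642196],
       [  0.        , 434.21246679, 195.77480355],
       [  0.        ,   0.        ,   1.        ]]), 'eye': array([ -79.88794605, -791.67275329,  609.08370692]), 'attitude': array([ 0.47524435, -0.17056291, -0.29377348,  0.81163307])}
top {'K': array([[476.36911814,   0.        , 314.5315586 ],
       [  0.        , 476.36911814, 203.7348556 ],
       [  0.        ,   0.        ,   1.        ]]), 'eye': array([ 446.69276118,  -49.27858918, 1185.91212853]), 'attitude': array([-0.02453547,  0.03358574,  0.71159166, -0.70136104])}
wrist {'K': array([[306.82695313,   0.        , 320.03377225],
       [  0.        , 306.82695313, 203.1548564 ],
       [  0.        ,   0.        ,   1.        ]]), 'T_tool_cam': array([[-2.88931915e-04,  2.93447589e-01, -9.55975119e-01,
        -1.42604711e+02],
       [ 9.99999174e-01, -1.11217044e-03, -6.43631197e-04,
         5.26433775e-01],
       [-1.25207929e-03, -9.55974516e-01, -2.93447026e-01,
        -7.57593446e+01],
       [ 0.00000000e+00,  0.00000000e+00,  0.00000000e+00,
         1.00000000e+00]])}
{'clock': 0.15, 'joints': array([ 1.45359071e+00,  3.85374302e-01,  6.96128430e-03, -3.33774622e-04,
       -1.19400644e+00, -2.58614829e-01]), 'joint_vel': array([ 0.00140631, -0.00297478,  0.00425339,  0.00365618,  0.00011533,
        0.00201313]), 'joint_efforts': array([ 2.38819695e-03, -3.92679834e+01,  1.88581878e+01,  4.18861672e+00,
       -3.44027008e-03, -9.05013877e-07]), 'position': array([229.21930415, 580.98660496, 230.48741183]), 'ee_rot': array([-0.69458217,  0.13271489,  0.69471993,  0.13155453]), 'contact_force': array([-0.23592029,  0.55399359,  0.49811404]), 'wrist_torque': array([ 0.06023567, -0.01282186,  0.02731   ]), 'gripper_width': 85.43875871797772}
```

View pics/top0.png

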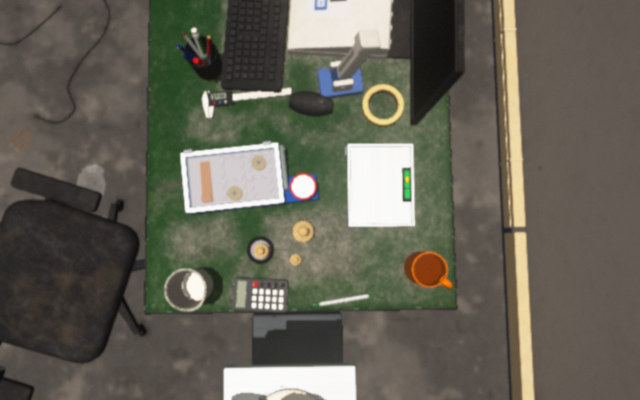

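View pics/scene0.png

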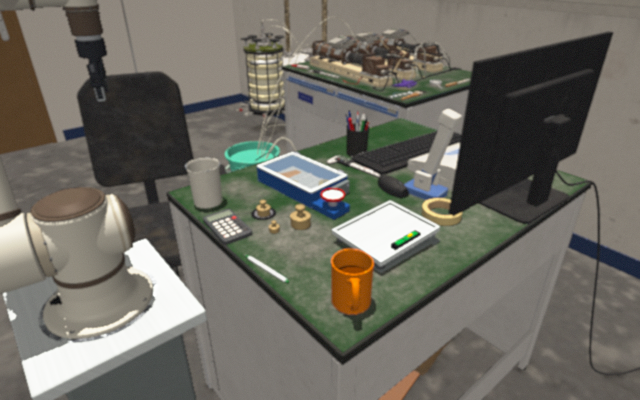

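The top view shows three knobbed brass weights: (260,250) on the black mat, (303,231) larger and (295,260) smaller. I choose the one at (260,250), since it is the middle size and stands on the mat. Blanks are at (258,163) and (235,193), the wedge at (206,180), the pan at (303,186) and the level at (407,184). The mug is at (428,268) and the beaker at (186,288).

```bash
python3 - <<'E'
from h import *
C=cam('top')
P=lambda n,px,z: print(n,ray(C,px,z).round(0))
P('mat/weight',(260,249),45);P('mat',(260,250),3);P('big',(303,231),45);P('small',(295,260),20);P('pan',(303,186),50)
for n,px in dict(binNL=(181,153),binNR=(280,144),binFR=(284,204),binFL=(186,211)).items(): P(n,px,54)
P('blank1',(258,163),24);P('blank2',(235,193),24);P('wedge',(206,180),20)
for px in [(348,144),(413,144),(414,226),(348,226)]: P('tray',px,44)
P('mug',(428,266),101);P('beaker',(186,290),60);P('level',(407,184),48)
im=cv2.imread('pics/top0.png')[125:285,170:430]
cv2.imwrite('pics/crop1.png',cv2.resize(im,None,fx=3,fy=3,interpolation=2))
print(proj(cam('wrist'),[400,100,0]), R.from_quat(arm.read_state()['ee_rot']).as_matrix().round(3))
E
```

```text
mat/weight [434.  67.  45.]
mat [431.  71.   3.]
big [476. -36.  45.]
small [406. -15.  20.]
pan [583. -38.  50.]
binNL [666. 254.  54.]
binNR [685.  16.  54.]
binFR [540.   8.  54.]
binFL [527. 241.  54.]
blank1 [645.  73.  24.]
blank2 [571. 129.  24.]
wedge [605. 201.  20.]
tray [ 685. -148.   44.]
tray [ 683. -307.   44.]
tray [ 484. -303.   44.]
tray [ 486. -144.   44.]
mug [ 391. -319.  101.]
beaker [342. 238.  60.]
level [ 585. -288.   48.]
[ 738.79481834 -186.68667397] [[-0.    -0.367 -0.93 ]
 [-0.002 -0.93   0.367]
 [-1.     0.002 -0.   ]]
```

View pics/crop1.png

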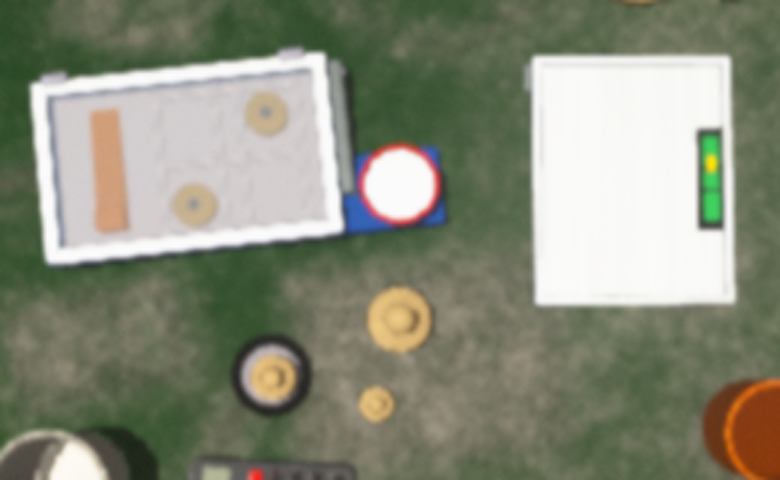

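>>> drive_tool([
  [0,0,0,6.85],
  [0,0,0,6.85],
  [0,0,0,6.85],
  [0,0,0,6.85],
  [0,0,0,6.85],
  [0,0,0,6.85],
  [0,0,0,6.85],
  [0,0,0,6.85],
  [0,0,0,6.85],
  [0,0,0,6.85],
])

```text
clock: 0.98
position: [229.3, 581.1, 230.8]
ee_rot: [-0.499, 0.502, 0.498, 0.501]
contact_force: [-0.6, -0.4, 0.5]
gripper_width: 85.4
```

>>> drive_tool([
  [0,-15,-36,0],
  [0,-15,-36,0],
  [0,-15,-36,0],
  [0,-15,-36,0],
  [0,-15,-36,0],
  [0,-15,-36,0],
  [0,-15,-36,0],
])

```text
clock: 1.57
position: [334.4, 327.3, 231.2]
ee_rot: [-0.5, 0.5, 0.5, 0.5]
contact_force: [0.5, -0.3, 0.4]
gripper_width: 85.4
```

>>> drive_tool([
  [0,-15,-36,0],
  [0,-15,-36,0],
  [0,-15,-36,0],
  [0,-15,-36,0],
  [0,-15,-36,0],
  [0,-15,-36,0],
  [0,-14,-36,0],
  [0,0,0,0],
  [0,0,0,0],
])

```text
clock: 2.32
position: [438.2, 75.3, 231.0]
ee_rot: [-0.499, 0.502, 0.499, 0.501]
contact_force: [-1.0, 0.6, 0.7]
gripper_width: 85.4
```

```bash
python3 - <<'E'
from h import *
save('wrist','w1.png'); s=arm.read_state(); print(s['clock'],s['position'],R.from_quat(s['ee_rot']).as_matrix().round(3))
C=cam('wrist'); print(proj(C,[431,70,43]),proj(C,s['position']))
E
```

```text
2.3667 [438.02565341  76.46761716 231.07992734] [[-0.    -1.     0.003]
 [-0.     0.003  1.   ]
 [-1.     0.    -0.   ]]
[326.80318405 175.07841852] [321.07875838 262.26817344]
```

View pics/w1.png

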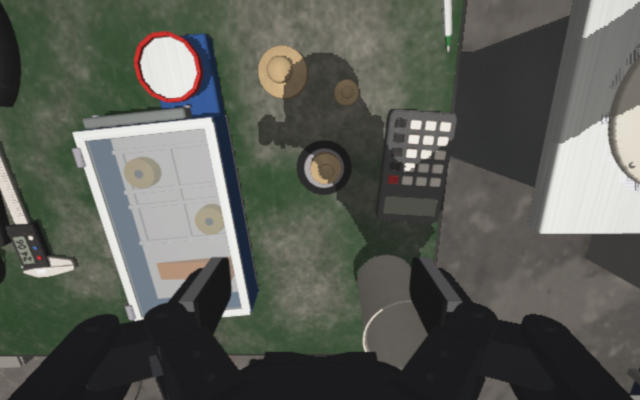

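The wrist view shows the middle weight on its mat ring at (324,168), the big one at (282,70) and the small one at (346,91). The pan is at (168,67), and the blanks are at (142,173) and (210,219).

```bash
python3 - <<'E'
from h import *
C=cam('wrist')
P=lambda n,px,z: print(n,ray(C,px,z).round(1))
im=cv2.imread('pics/w1.png'); hsv=cv2.cvtColor(im,cv2.COLOR_BGR2HSV)
m=(hsv[:,:,2]<45).astype(np.uint8); m[:130]=0;m[200:]=0;m[:,:285]=0;m[:,362:]=0
n,l,st,ce=cv2.connectedComponentsWithStats(m)
for i in range(1,n):
    if st[i,4]>60:
        c=max(cv2.findContours((l==i).astype(np.uint8),0,1)[0],key=cv2.contourArea);(x,y),r=cv2.minEnclosingCircle(c);print(st[i],x,y,r);P('mat',(x,y),3)
m=cv2.inRange(hsv,(14,60,60),(26,255,255)); m[:145]=0;m[195:]=0;m[:,:300]=0;m[:,350:]=0
ys,xs=np.nonzero(m);print('brass',xs.min(),xs.max(),ys.min(),ys.max());P('w',((xs.min()+xs.max())/2,(ys.min()+ys.max())/2),30)
m=cv2.inRange(hsv,(0,150,120),(6,255,255))|cv2.inRange(hsv,(174,150,120),(180,255,255)); m[110:]=0;m[:,:120]=0;m[:,220:]=0
e=cv2.fitEllipse(max(cv2.findContours(m,0,1)[0],key=cv2.contourArea));print(e);P('pan',e[0],53)
for n,px in dict(FR=(75,132),NR=(212,117),NL=(254,313)).items():P(n,px,54)
P('b1',(142,173),24);P('b2',(210,219),24)
E
```

```text
[302 140  50  51 645] 325.2012939453125 166.2012939453125 27.30175018310547
mat [432.1  67.4   3. ]
brass 311 340 152 183
w [432.2  64.   30. ]
((166.77098083496094, 66.4225845336914), (62.16951370239258, 72.97404479980469), 146.76995849609375)
pan [585.6 -38.7  53. ]
FR [687.5  22.7  54. ]
NR [546.7   8.2  54. ]
NL [519.5 239.3  54. ]
b1 [644.3  71.1  24. ]
b2 [571.7 127.8  24. ]
```

>>> drive_tool([
  [27,1.2,-2,0],
  [27,1.2,-2,0],
  [27,1.2,-2,0],
  [27,1.2,-2,0],
  [27,1.2,-2.5,0],
  [27,0,0,0],
  [27,0,0,0],
  [18,0,0,0],
  [9,0,0,0],
  [0,0,0,0],
], grip=60)

```text
clock: 3.2
position: [430.5, 67.5, 13.4]
ee_rot: [-0.5, 0.501, 0.501, 0.498]
contact_force: [0.1, -0.4, 0.8]
gripper_width: 59.9
```

>>> drive_tool([
  [0,0,0,0],
  [0,0,0,0],
  [0,0,0,0],
  [0,0,0,0],
  [0,0,0,0],
  [0,0,0,0],
  [0,0,0,0],
], grip=25)

```text
clock: 3.78
position: [432.7, 67.5, 16.3]
ee_rot: [-0.5, 0.499, 0.5, 0.501]
contact_force: [-2.7, 3.6, 6.0]
gripper_width: 34.4
```

>>> drive_tool([
  [-5,0,0,0],
  [-10,0,0,0],
  [-20,0,0,0],
  [-30,0,0,0],
  [-25,0,0,0],
  [-10,0,0,0],
  [0,0,0,0],
])

```text
clock: 4.37
position: [433.3, 67.1, 117.9]
ee_rot: [-0.5, 0.498, 0.499, 0.502]
contact_force: [-0.0, 0.0, -3.5]
gripper_width: 34.4
```

```bash
python3 - <<'E'
from h import *
save('wrist','w2.png'); s=arm.read_state(); print(s['clock'],s['position'],s['joints'])
E
```

```text
4.4167 [432.09785943  66.65866856 116.11977261] [ 5.27026912e-01  1.96976716e-01 -5.96687320e-01 -3.98536014e-04
 -7.74776877e-01 -5.28029688e-01]
```

View pics/w2.png

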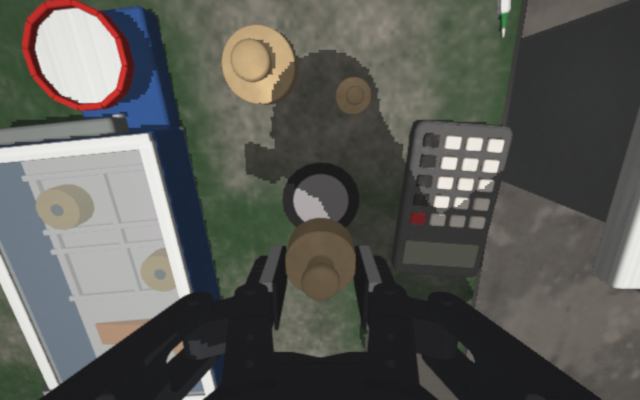

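>>> drive_tool([
  [0,-15,-10,0],
  [0,-25,-18,0],
  [0,-30,-21,0],
  [0,-30,-21,0],
  [0,-25,-18,0],
  [0,-18,-12,0],
  [0,-10,-6,0],
  [0,0,0,0],
  [0,0,0,0],
])

```text
clock: 5.17
position: [583.5, -40.0, 112.7]
ee_rot: [-0.498, 0.502, 0.501, 0.499]
contact_force: [-1.1, -0.9, -3.7]
gripper_width: 34.4
```

```bash
python3 - <<'E'
from h import *
im=save('wrist','w3.png'); s=arm.read_state(); print(s['clock'],s['position'],s['gripper_width'])
C=cam('wrist');hsv=cv2.cvtColor(im,cv2.COLOR_RGB2HSV)
m=cv2.inRange(hsv,(0,150,100),(6,255,255))|cv2.inRange(hsv,(174,150,100),(180,255,255))
pts=cv2.findNonZero(m);c=cv2.convexHull(pts);e=cv2.fitEllipse(c);print(e,ray(C,e[0],54),proj(C,[585,-39,54]))
E
```

```text
5.2167 [583.19373168 -39.5186946  113.17981658] 34.31389993518092
((422.35369873046875, 267.7693786621094), (127.23312377929688, 322.87176513671875), 112.84087371826172) [508.07354248  -3.41978486  54.        ] [317.81228124 222.6949451 ]
```

View pics/w3.png

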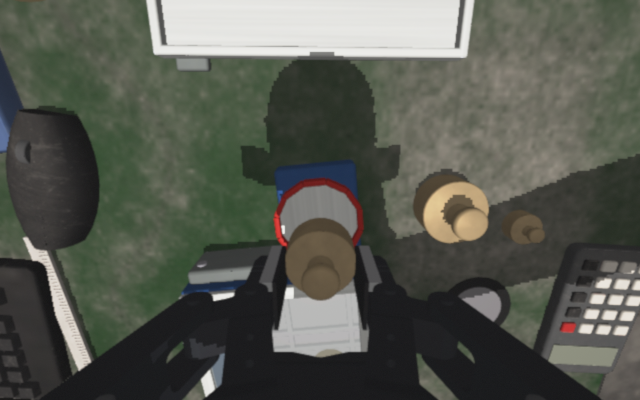

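>>> drive_tool([
  [10,0,0,0],
  [20,0,0,0],
  [10,0,0,0],
  [5,0,0,0],
  [4,0,0,0],
  [4,0,0,0],
  [4,0,0,0],
  [4,0,0,0],
  [0,0,0,0],
])

```text
clock: 5.97
position: [584.9, -39.3, 53.9]
ee_rot: [-0.5, 0.5, 0.5, 0.5]
contact_force: [-0.6, -0.5, -1.1]
gripper_width: 34.5
```

>>> drive_tool([
  [4,0,0,0],
  [2,0,0,0],
  [2,0,0,0],
  [0,0,0,0],
  [0,0,0,0],
])

```text
clock: 6.38
position: [585.1, -39.4, 46.2]
ee_rot: [-0.5, 0.5, 0.5, 0.5]
contact_force: [0.4, 0.7, -2.0]
gripper_width: 34.1
```

>>> drive_tool([
  [2,0,0,0],
  [1,0,0,0],
  [1,0,0,0],
  [0,0,0,0],
  [0,0,0,0],
])

```text
clock: 6.8
position: [585.2, -39.3, 42.4]
ee_rot: [-0.5, 0.5, 0.5, 0.5]
contact_force: [0.4, -0.4, -1.9]
gripper_width: 34.3
```

```bash
python3 - <<'E'
from h import *
im=save('scene','s1.png'); s=arm.read_state(); print(s['clock'],s['position'],s['contact_force'])
cv2.imwrite('pics/s1c.png',cv2.resize(im[120:280,220:460,::-1],None,fx=3,fy=3))
E
```

```text
6.85 [585.16363987 -39.34850599  42.41516782] [ 0.0859783   0.23568421 -1.51482645]
```

View pics/s1c.png

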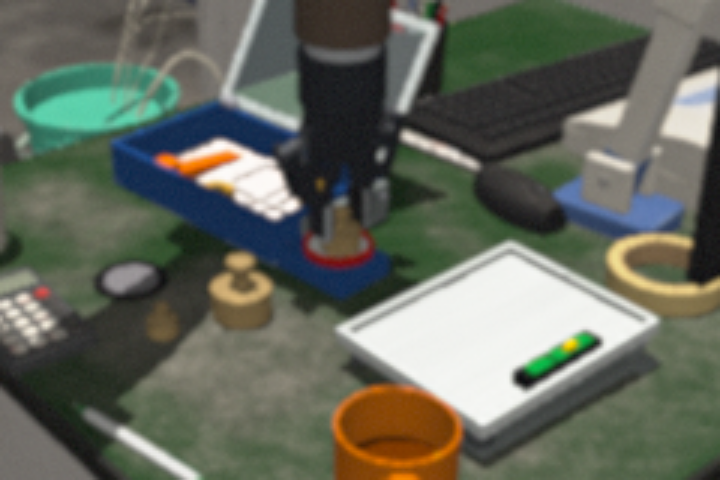

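>>> drive_tool([
  [0.5,0,0,0],
  [0,0,0,0],
  [0,0,0,0],
  [0,0,0,0],
], grip=58)

```text
clock: 7.18
position: [585.2, -39.3, 42.0]
ee_rot: [-0.5, 0.5, 0.5, 0.5]
contact_force: [0.3, 0.1, 0.2]
gripper_width: 58.0
```

>>> drive_tool([
  [-10,0,0,0],
  [-20,0,0,0],
  [-30,0,0,0],
  [-40,0,0,0],
  [-40,0,0,0],
  [-20,0,0,0],
  [0,0,0,0],
])

```text
clock: 7.77
position: [588.3, -39.2, 209.4]
ee_rot: [-0.503, 0.496, 0.497, 0.503]
contact_force: [-0.1, 0.0, 0.2]
gripper_width: 58.3
```

>>> drive_tool([
  [0,0,0,-6.8],
  [0,0,0,-6.8],
  [0,0,0,-6.8],
  [0,0,0,-6.8],
  [0,0,0,-6.8],
  [0,0,0,-6.8],
  [0,0,0,-6.8],
  [0,0,0,-6.8],
  [0,0,0,-6.8],
  [0,0,0,-6.8],
], grip=50)

```text
clock: 8.6
position: [584.6, -39.3, 201.7]
ee_rot: [-0.694, 0.133, 0.695, 0.133]
contact_force: [0.2, -0.1, -0.0]
gripper_width: 49.7
```

>>> drive_tool([
  [0,0,0,-7],
  [0,0,0,-7],
  [0,0,0,-7],
  [0,0,0,-7],
  [0,-30,0,0],
  [0,-35,0,0],
  [0,-35,0,0],
  [0,-35,0,0],
  [0,-35,0,0],
  [0,-35,0,0],
])

```text
clock: 9.43
position: [562.9, 166.0, 201.9]
ee_rot: [-0.706, -0.037, 0.706, -0.037]
contact_force: [-0.1, 1.1, -0.6]
gripper_width: 50.1
```

>>> drive_tool([
  [0,-25,0,0],
  [0,-10,3,0],
  [0,0,0,0],
  [0,0,0,0],
])

```text
clock: 9.77
position: [556.5, 199.0, 201.7]
ee_rot: [-0.706, -0.037, 0.706, -0.037]
contact_force: [-0.5, -0.4, -0.8]
gripper_width: 50.0
```

```bash
python3 - <<'E'
from h import *
save('wrist','w4.png'); s=arm.read_state(); print(s['clock'],s['position'],R.from_quat(s['ee_rot']).as_matrix().round(3)); print(proj(cam('wrist'),s['position']))
E
```

```text
9.8167 [556.77584765 198.32917226 201.72224174] [[-0.001  0.104 -0.995]
 [-0.    -0.995 -0.104]
 [-1.     0.     0.001]]
[318.0680787  261.67896494]
```

View pics/w4.png

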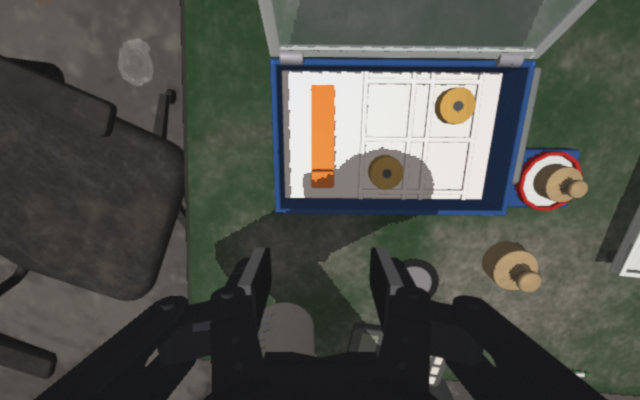

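The flap is open and the weight stands on the pan (560,185). The wedge is at cols 312–335 with its head at the near end, about (323,179). The blanks are at (387,172) and (456,105), and the other two cells are empty.

```bash
python3 - <<'E'
from h import *
C=cam('wrist'); s=arm.read_state(); M=R.from_quat(s['ee_rot']).as_matrix(); p=s['position']
im=cv2.imread('pics/w4.png'); hsv=cv2.cvtColor(im,cv2.COLOR_BGR2HSV)
m=cv2.inRange(hsv,(5,170,80),(15,255,255));m[:60]=0;m[205:]=0;m[:,:285]=0;m[:,350:]=0
for y in range(80,196,6): 
    x=np.nonzero(m[y])[0]
    if len(x): print(y,x.min(),x.max(),end='; ')
print(im[[165,168,170,172,175,180,185,188],323].tolist())
P=lambda n,px,z: print(n,ray(C,px,z).round(1),(M.T@(ray(C,px,z)-p)).round(1))
P('head',(323.5,179),32);P('tip',(323,86),8)
P('b2',(386,170),24);P('b1',(456,105),24)
cv2.imwrite('pics/c4.png',cv2.resize(im[140:200,290:410],None,fx=6,fy=6))
E
```

```text
86 313 332; 92 313 333; 98 313 332; 104 313 332; 110 313 333; 116 313 332; 122 313 332; 128 313 332; 134 313 332; 140 313 332; 146 313 332; 152 313 332; 158 313 332; 164 313 332; 170 313 332; 176 312 332; 182 312 332; [[72, 148, 235], [64, 132, 220], [31, 66, 119], [58, 127, 225], [65, 139, 234], [31, 67, 124], [31, 67, 124], [104, 110, 120]]
head [562.9 194.2  32. ] [169.7   4.6  -5.8]
tip [654.4 204.4   8. ] [193.7   4.  -97.9]
b2 [577.7 129.3  24. ] [177.7  70.8 -13.8]
b1 [649.7  71.   24. ] [177.7 136.2 -79.3]
```

View pics/c4.png

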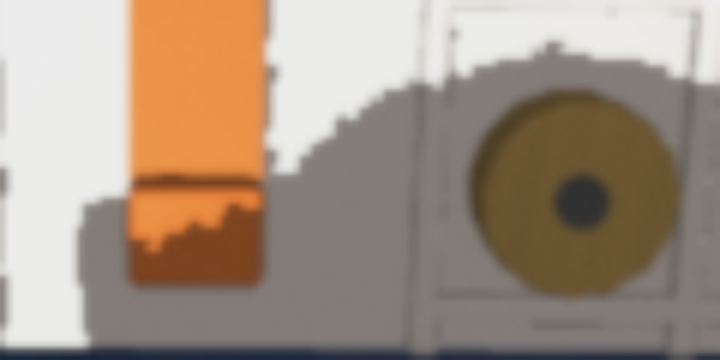

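>>> drive_tool([
  [20,1,-1.4,0],
  [35,1,-1.4,0],
  [40,1,-1.4,0],
  [35,1,-1.4,0],
  [25,0,0,0],
  [15,0,0,0],
  [12,0,0,0],
  [7,0,0,0],
  [0,0,0,0],
  [0,0,0,0],
], grip=37)

```text
clock: 10.65
position: [563.5, 194.9, 13.1]
ee_rot: [0.706, 0.036, -0.706, 0.036]
contact_force: [0.6, 0.0, -0.6]
gripper_width: 37.2
```

>>> drive_tool([
  [0,0,0,0],
  [0,0,0,0],
])

```text
clock: 10.82
position: [563.8, 195.9, 14.1]
ee_rot: [0.707, 0.037, -0.705, 0.036]
contact_force: [0.1, 0.0, 1.2]
gripper_width: 36.9
```

>>> drive_tool([
  [3,0,0,0],
  [0,0,0,0],
])

```text
clock: 10.98
position: [563.0, 195.7, 10.1]
ee_rot: [0.706, 0.037, -0.706, 0.037]
contact_force: [0.2, -1.0, -1.1]
gripper_width: 37.1
```

>>> drive_tool([
  [0,0,0,0],
  [0,0,0,0],
  [0,0,0,0],
  [0,0,0,0],
  [0,0,0,0],
], grip=15)

```text
clock: 11.4
position: [563.3, 196.0, 10.3]
ee_rot: [0.706, 0.037, -0.706, 0.037]
contact_force: [-1.3, 1.7, 4.0]
gripper_width: 22.7
```

>>> drive_tool([
  [-5,0,0,0],
  [-10,0,0,0],
  [-20,0,0,0],
  [-30,0,0,0],
  [-30,0,0,0],
  [-20,0,0,0],
  [-10,0,0,0],
  [0,0,0,0],
])

```text
clock: 12.07
position: [564.3, 196.3, 137.9]
ee_rot: [0.708, 0.038, -0.704, 0.036]
contact_force: [-0.1, -0.4, -1.4]
gripper_width: 22.6
```

```bash
python3 - <<'E'
from h import *
im=save('wrist','w5.png'); s=arm.read_state(); print(s['clock'],s['position'],s['gripper_width'],s['contact_force'])
K=arm.calibration('wrist'); T=np.array(K['T_tool_cam']); C=(np.array(K['K']),T[:3,3],T[:3,:3])
# wedge in tool frame
hsv=cv2.cvtColor(im,cv2.COLOR_RGB2HSV); m=cv2.inRange(hsv,(5,150,80),(17,255,255));m[:,:200]=0;m[:,440:]=0
n,l,st,ce=cv2.connectedComponentsWithStats(m)
i=1+st[1:,4].argmax(); print(st[i])
for y in range(st[i,1],st[i,1]+st[i,3],8):
    x=np.nonzero(l[y]==i)[0]; print(y,x.min(),x.max(),end='; ')
cv2.imwrite('pics/w5c.png',cv2.resize(im[:400,160:480,::-1],None,fx=1.5,fy=1.5))
E
```

```text
12.1167 [563.10419671 195.79016757 135.56839037] 22.875765938561745 [-0.26718696  0.24558577 -1.50255655]
[  289    66    57   236 12123]
66 290 344; 74 291 343; 82 291 343; 90 291 343; 98 292 344; 106 292 344; 114 292 344; 122 292 344; 130 292 344; 138 293 344; 146 293 344; 154 293 344; 162 293 344; 170 294 344; 178 294 344; 186 294 344; 194 294 344; 202 294 344; 210 294 344; 218 294 344; 226 294 344; 234 294 344; 242 295 344; 250 296 344; 258 297 343; 266 296 344; 274 295 345; 282 295 345; 290 295 345; 298 296 345;
```

View pics/w5c.png

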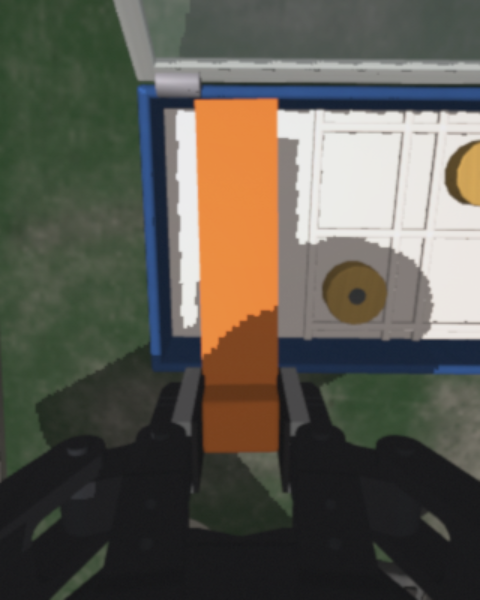

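>>> drive_tool([
  [0,0,0,4],
  [0,10,5,3],
  [0,20,10,0],
  [0,32,16,0],
  [0,35,17,0],
  [0,35,17,0],
  [0,35,17,0],
  [0,35,17,0],
  [0,35,17,0],
  [0,35,17,0],
])

```text
clock: 12.95
position: [423.0, -75.7, 133.0]
ee_rot: [-0.706, 0.006, 0.709, 0.006]
contact_force: [1.4, -0.8, -1.0]
gripper_width: 22.5
```

>>> drive_tool([
  [0,32,16,0],
  [0,25,12,0],
  [0,15,7,0],
  [0,5,3,0],
  [0,0,0,0],
  [0,0,0,0],
])

```text
clock: 13.45
position: [385.9, -150.3, 134.0]
ee_rot: [-0.706, 0.007, 0.708, 0.007]
contact_force: [0.1, 0.4, 0.1]
gripper_width: 23.1
```

```bash
python3 - <<'E'
from h import *
im=save('wrist','w6.png'); s=arm.read_state(); print(s['clock'],s['position'],s['gripper_width'],R.from_quat(s['ee_rot']).as_matrix().round(3))
M=R.from_quat(s['ee_rot']).as_matrix(); C=cam('wrist')
for d in (2,4,6): print(proj(C,s['position']+M@np.array([d,0,-94])))
print(proj(C,[486,-144,44]))
E
```

```text
13.5 [ 386.43822002 -149.98668653  134.22062563] 22.878787300683257 [[-0.001 -0.018 -1.   ]
 [ 0.    -1.     0.018]
 [-1.    -0.     0.001]]
[318.12541408  64.26582702]
[318.15142004  64.89979099]
[318.1766982   65.51601306]
[307.83024754  73.11971496]
```

View pics/w6.png

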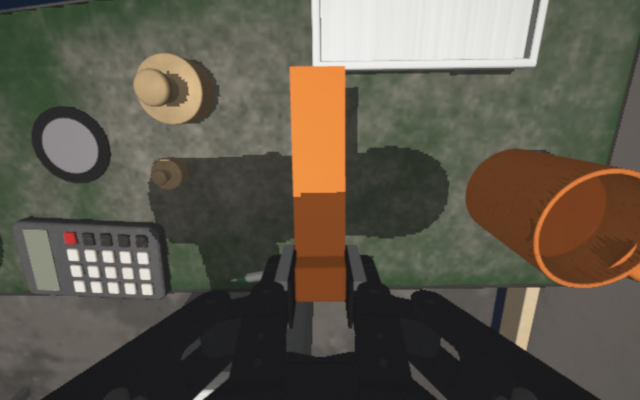

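```bash
python3 - <<'E'
from h import *
C=cam('wrist'); im=cv2.imread('pics/w6.png'); g=cv2.cvtColor(im,cv2.COLOR_BGR2HSV)
m=((g[:,:,1]<60)&(g[:,:,2]>150)).astype(np.uint8)
for x in (360,400,440,480,520): print(x,np.nonzero(m[:100,x])[0].max(),end=' ')
for y in (10,30,50): print('row',y,[ (r.min(),r.max()) for r in [np.nonzero(m[y,300:560])[0]+300]])
a=ray(C,(313,68.5),38);b=ray(C,(537,66.5),38);print(a,b,b-a)
l1=ray(C,(313,5),40.5); print(l1,a-l1)
E
```

```text
360 69 400 68 440 67 480 67 520 66 row 10 [(np.int64(311), np.int64(546))]
row 30 [(np.int64(312), np.int64(542))]
row 50 [(np.int64(312), np.int64(538))]
[ 489.62151586 -147.58332742   38.        ] [ 488.33194142 -307.97936558   38.        ] [-1.28957444e+00 -1.60396038e+02  2.84217094e-14]
[ 528.65125183 -148.53720599   40.5       ] [-39.02973597   0.95387857  -2.5       ]
```

>>> drive_tool([
  [15,2,0,0],
  [25,3,0,0],
  [25,3,0,0],
  [25,0,0,0],
  [20,0,0,0],
  [10,0,0,0],
  [4,0,0,0],
  [0,0,0,0],
  [0,0,0,0],
])

```text
clock: 14.25
position: [387.0, -158.0, 11.0]
ee_rot: [0.707, -0.006, -0.707, -0.006]
contact_force: [0.2, 0.3, 0.7]
gripper_width: 22.9
```

>>> drive_tool([
  [2,0,0,0],
  [1,0,0,0],
  [1,0,0,0],
  [1,0,0,0],
  [0,0,0,0],
  [0,0,0,0],
])

```text
clock: 14.75
position: [386.2, -158.5, 5.9]
ee_rot: [0.707, -0.006, -0.707, -0.006]
contact_force: [-0.1, 0.6, -0.6]
gripper_width: 22.8
```

>>> drive_tool([
  [1,0,0,0],
  [1,0,0,0],
  [0,0,0,0],
])

```text
clock: 15.0
position: [386.3, -158.5, 4.2]
ee_rot: [0.707, -0.006, -0.707, -0.006]
contact_force: [-0.5, 1.0, 6.0]
gripper_width: 22.5
```

>>> drive_tool([
  [0.7,0,0,0],
  [0.7,0,0,0],
  [0,0,0,0],
])

```text
clock: 15.25
position: [386.3, -158.5, 4.1]
ee_rot: [0.707, -0.006, -0.707, -0.006]
contact_force: [-4.8, 2.6, 22.4]
gripper_width: 22.9
```

```bash
python3 - <<'E'
from h import *
im=save('wrist','w7.png'); s=arm.read_state(); print(s['clock'],s['position'],s['gripper_width'],s['contact_force'],s['wrist_torque'])
E
```

```text
15.3 [ 386.29951302 -158.5080399     4.1279151 ] 22.826961376541096 [-4.17884383  3.35626774 21.31121672] [0.90574838 1.36040979 0.01318097]
```

View pics/w7.png

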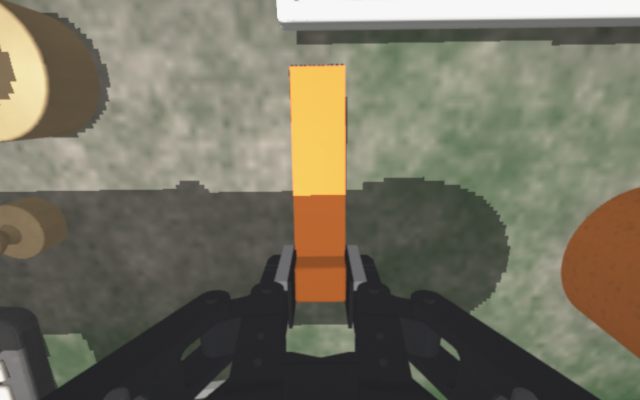

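>>> drive_tool([
  [-1.2,-1,0,0],
  [0,-0.5,-2,0],
  [0,0,-5,0],
  [0,0,-6,0],
  [0,0,-6,0],
  [0,0,-5,0],
  [0,0,-4,0],
  [0,0,-2,0],
  [0,0,0,0],
])

```text
clock: 16.05
position: [409.7, -157.9, 3.8]
ee_rot: [-0.702, 0.007, 0.712, 0.007]
contact_force: [-12.1, -0.2, 21.0]
gripper_width: 23.1
```

>>> drive_tool([
  [0,0,-3,0],
  [0,0,-3,0],
  [0,0,-3,0],
  [0,0,-3,0],
  [0,0,-3,0],
  [0,0,-3,0],
  [0,0,-2,0],
  [0,0,0,0],
])

```text
clock: 16.72
position: [422.5, -158.2, 3.5]
ee_rot: [-0.697, 0.007, 0.717, 0.008]
contact_force: [-23.8, 2.4, 34.2]
gripper_width: 23.2
```

```bash
cat > bub.py <<'E'
from h import *
# bubble offset along X from mid of two black lines, in top picture
def bub(fn):
    im=save('top',fn); s=arm.read_state(); hsv=cv2.cvtColor(im,cv2.COLOR_RGB2HSV)
    m=cv2.inRange(hsv,(20,120,120),(35,255,255)); r=np.zeros_like(m); r[150:220,390:425]=1; m=m*r
    g=cv2.inRange(hsv,(45,100,60),(80,255,255))*r
    M=cv2.moments(m,True); y,x=np.nonzero(g|m)
    print('clock',s['clock'],'tcp',s['position'].round(1),'F',s['contact_force'].round(1),'bubble px',M['m10']/M['m00'],M['m01']/M['m00'],M['m00'],'green',x.min(),x.max(),y.min(),y.max())
    b=ray(cam('top'),(M['m10']/M['m00'],M['m01']/M['m00']),50); c=ray(cam('top'),((x.min()+x.max())/2,(y.min()+y.max())/2),50); print('offset x',b[0]-c[0])
    cv2.imwrite('pics/c_'+fn,cv2.resize(im[140:230,335:435,::-1],None,fx=5,fy=5,interpolation=2))
E
python3 -c "
from bub import *
bub('t2.png')"
```

```text
clock 16.7667 tcp [ 422.6 -158.2    3.5] F [-24.6   2.6  34.1] bubble px 406.5 179.22222222222223 18.0 green 404 409 170 198
offset x 11.583223633749299
```

View pics/c_t2.png

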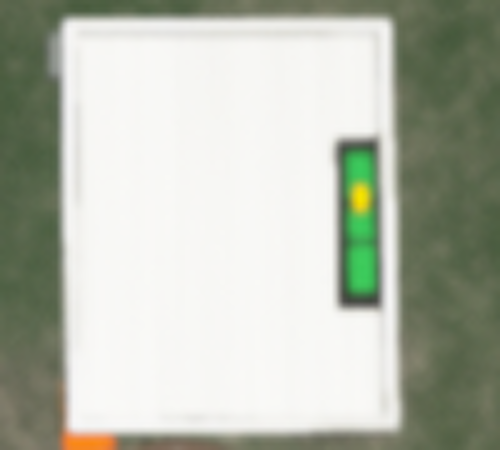

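>>> drive_tool([
  [-1.5,0,0,0],
  [-1,0,0,0],
  [0,0,0,0],
])

```text
clock: 17.02
position: [431.4, -157.8, 4.6]
ee_rot: [-0.704, 0.007, 0.71, 0.007]
contact_force: [-4.0, 0.1, -5.3]
gripper_width: 22.8
```

```bash
python3 -c "
from h import *
s=arm.read_state();print(s['position'],s['contact_force'],R.from_quat(s['ee_rot']).as_matrix().round(3))"
```

```text
[ 431.36451462 -157.84566604    4.57484547] [-3.95449701  0.1046872  -5.32433145] [[-0.01  -0.02  -1.   ]
 [ 0.001 -1.     0.02 ]
 [-1.    -0.001  0.01 ]]
```

>>> drive_tool([
  [0.4,0,-2,0],
  [0,0,-2,0],
  [0,0,-2,0],
  [0,0,-2,0],
  [0,0,0,0],
  [0,0,0,0],
])

```text
clock: 17.52
position: [445.3, -158.0, 5.8]
ee_rot: [0.708, -0.006, -0.706, -0.006]
contact_force: [-2.6, 0.6, -4.6]
gripper_width: 22.7
```

```bash
python3 -c "
from bub import *
bub('t3.png')"
```

```text
clock 17.5667 tcp [ 445.3 -158.     5.9] F [-1.5 -0.2 -4.4] bubble px 407.04545454545456 184.6818181818182 22.0 green 404 410 169 198
offset x -2.8642318611592827
```

>>> drive_tool([
  [0.8,0,0,0],
  [0.6,0,0,0],
  [0,0,0,0],
  [0,0,0,0],
])

```text
clock: 17.9
position: [445.3, -158.0, 4.6]
ee_rot: [0.708, -0.006, -0.706, -0.006]
contact_force: [-1.0, 0.3, -4.4]
gripper_width: 22.8
```

```bash
python3 -c "
from bub import *
bub('t4.png')"
```

```text
clock 17.95 tcp [ 445.3 -158.     4.6] F [ 0.   1.2 -5.3] bubble px 406.8 183.5 20.0 green 404 410 169 198
offset x 0.006492290190863059
```

View pics/c_t4.png

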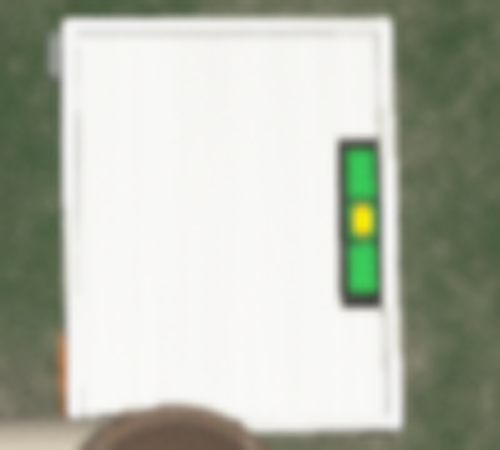

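>>> drive_tool([
  [0.6,0,0,0],
  [0,0,0,0],
  [0,0,0,0],
])

```text
clock: 18.2
position: [445.3, -158.0, 4.0]
ee_rot: [0.708, -0.006, -0.706, -0.006]
contact_force: [0.6, 0.5, -4.7]
gripper_width: 22.8
```

>>> drive_tool([
  [0.6,0,0,0],
  [0,0,0,0],
  [0,0,0,0],
])

```text
clock: 18.45
position: [445.4, -158.0, 3.7]
ee_rot: [0.708, -0.006, -0.706, -0.006]
contact_force: [0.9, 0.8, 0.7]
gripper_width: 22.6
```

```bash
python3 -c "
from bub import *
bub('t5.png')"
```

```text
clock 18.5 tcp [ 445.4 -158.     3.7] F [1.  0.5 2. ] bubble px 406.65 182.55 20.0 green 404 410 169 198
offset x 2.313410510169433
```

>>> drive_tool([
  [0,0,-2,0],
  [0,0,-2,0],
  [0,0,-2,0],
  [0,0,-1,0],
  [0,0,0,0],
  [0,0,0,0],
])

```text
clock: 19.0
position: [445.5, -158.0, 3.6]
ee_rot: [-0.703, 0.006, 0.711, 0.007]
contact_force: [-10.8, 3.8, 17.1]
gripper_width: 22.8
```

```bash
python3 -c "
from bub import *
bub('t6.png')"
```

```text
clock 19.05 tcp [ 445.5 -158.     3.6] F [-10.3   4.9  17. ] bubble px 406.6666666666667 182.0 18.0 green 404 410 169 198
offset x 3.6459845147560372
```

>>> drive_tool([
  [-0.5,0,0,0],
  [0,0,0,0],
  [0,0,0,0],
])

```text
clock: 19.3
position: [445.6, -158.0, 3.6]
ee_rot: [-0.703, 0.007, 0.711, 0.007]
contact_force: [-9.5, 3.1, 12.1]
gripper_width: 23.0
```

>>> drive_tool([
  [-0.4,0,0,0],
  [0,0,0,0],
  [0,0,0,0],
])

```text
clock: 19.55
position: [445.6, -158.0, 3.6]
ee_rot: [-0.703, 0.007, 0.711, 0.007]
contact_force: [-9.0, 2.2, 8.4]
gripper_width: 22.6
```

```bash
python3 -c "
from bub import *
bub('t7.png')"
```

```text
clock 19.6 tcp [ 445.6 -158.     3.6] F [-9.   2.9  9.1] bubble px 406.57894736842104 181.89473684210526 19.0 green 404 410 169 198
offset x 3.9039945385629835
```

>>> drive_tool([
  [-0.5,0,0,0],
  [0,0,0,0],
  [0,0,0,0],
])

```text
clock: 19.85
position: [445.7, -158.0, 3.6]
ee_rot: [-0.703, 0.007, 0.711, 0.007]
contact_force: [-6.8, 2.0, 3.8]
gripper_width: 22.6
```

>>> drive_tool([
  [-0.2,0,-1,0],
  [0,0,0,0],
  [0,0,0,0],
])

```text
clock: 20.1
position: [445.7, -158.0, 3.6]
ee_rot: [-0.702, 0.007, 0.712, 0.007]
contact_force: [-8.5, 2.4, 5.3]
gripper_width: 22.7
```

```bash
python3 -c "
from bub import *
bub('t8.png')"
```

```text
clock 20.15 tcp [ 445.7 -158.     3.6] F [-8.4  1.7  5.5] bubble px 406.6666666666667 182.0 18.0 green 404 410 169 198
offset x 3.6459845147560372
```

>>> drive_tool([
  [-0.2,0,-1,0],
  [0,0,-1,0],
  [0,0,0,0],
  [0,0,0,0],
])

```text
clock: 20.48
position: [447.3, -158.2, 3.6]
ee_rot: [-0.702, 0.007, 0.712, 0.007]
contact_force: [-8.7, 1.9, 3.5]
gripper_width: 22.7
```

>>> drive_tool([
  [-0.2,0,-1,0],
  [0,0,-1,0],
  [0,0,0,0],
  [0,0,0,0],
])

```text
clock: 20.82
position: [450.7, -158.2, 3.6]
ee_rot: [-0.703, 0.007, 0.711, 0.007]
contact_force: [-5.4, 1.2, -0.9]
gripper_width: 23.0
```

```bash
python3 -c "
from bub import *
bub('t9.png')"
```

```text
clock 20.8667 tcp [ 450.8 -158.3    3.7] F [-5.4  0.2 -1.5] bubble px 406.7142857142857 182.42857142857142 21.0 green 404 410 169 198
offset x 2.6056294523311863
```

```bash
cat > bub2.py <<'E'
from h import *
def meas(im):  # RGB
    p=im[160:210,405:409].astype(float).mean(1); r=p[:,0]; g=p[:,1]
    sel=slice(11,37)
    base=np.percentile(r[sel],40); w=np.clip(r-base-15,0,None); w[:8]=0; w[40:]=0
    b=(w*np.arange(50)).sum()/w.sum()+160
    gr=np.where(g-(p[:,2])>60)[0]+160
    def edge(a,bn,h):  # subpixel crossing of g-b
        v=(g-p[:,2]); i=np.arange(50); 
        return np.interp(h,[v[a-160],v[bn-160]],[a,bn]) if v[a-160]<v[bn-160] else np.interp(h,[v[bn-160],v[a-160]],[bn,a])
    t=edge(gr[0]-1,gr[0],60); e=edge(gr[-1],gr[-1]+1,60)
    return b,(t+e)/2,-(b-(t+e)/2)*(1186-50)/476.4, r.round(0)[6:42]
if __name__=='__main__':
    import sys
    for f in sys.argv[1:]:
        b,c,o,r=meas(cv2.imread('pics/'+f)[:,:,::-1]); print(f,b.round(2),c.round(2),'offset',o.round(2))
    print(r)
E
python3 bub2.py top0.png t2.png t3.png t4.png t5.png t7.png t9.png
```

```text
top0.png 178.5 183.99 offset 13.09
t2.png 178.63 183.99 offset 12.78
t3.png 184.12 183.73 offset -0.92
t4.png 182.89 183.72 offset 1.98
t5.png 182.22 183.74 offset 3.63
t7.png 181.47 183.77 offset 5.48
t9.png 181.98 183.75 offset 4.21
[240. 192. 112.  70.  62.  61.  61.  60.  62.  61.  62.  63.  68. 103.
 164. 206. 220. 221. 212. 172. 113.  75.  65.  64.  63.  62.  64.  63.
  63.  64.  63.  63.  63.  68.  84. 156.]
```

```bash
sed -i 's/w\[:8\]=0; w\[40:\]=0/w[:11]=0; w[39:]=0/' bub2.py; python3 bub2.py top0.png t2.png t3.png t4.png t5.png t7.png t9.png
```

```text
top0.png 179.08 183.99 offset 11.72
t2.png 179.17 183.99 offset 11.49
t3.png 184.42 183.73 offset -1.66
t4.png 183.49 183.72 offset 0.54
t5.png 182.81 183.74 offset 2.22
t7.png 182.06 183.77 offset 4.09
t9.png 182.58 183.75 offset 2.79
[240. 192. 112.  70.  62.  61.  61.  60.  62.  61.  62.  63.  68. 103.
 164. 206. 220. 221. 212. 172. 113.  75.  65.  64.  63.  62.  64.  63.
  63.  64.  63.  63.  63.  68.  84. 156.]
```

>>> drive_tool([
  [-0.1,0,-1,0],
  [0,0,-1,0],
  [0,0,0,0],
  [0,0,0,0],
])

```text
clock: 21.2
position: [452.9, -158.3, 3.7]
ee_rot: [-0.703, 0.007, 0.711, 0.007]
contact_force: [-4.8, -0.6, -2.3]
gripper_width: 23.0
```

>>> drive_tool([
  [-0.1,0,-1,0],
  [0,0,-1,0],
  [0,0,0,0],
  [0,0,0,0],
])

```text
clock: 21.53
position: [458.3, -158.3, 4.4]
ee_rot: [-0.706, 0.007, 0.709, 0.007]
contact_force: [-4.7, -0.1, -4.9]
gripper_width: 22.9
```

```bash
python3 -c "
from bub import *
bub('t10.png')"; python3 bub2.py t10.png
```

```text
clock 21.5833 tcp [ 458.8 -158.3    4.6] F [-3.1  0.6 -4.9] bubble px 407.04545454545456 184.6818181818182 22.0 green 404 410 169 198
offset x -2.8642318611592827
t10.png 184.43 183.75 offset -1.62
[226. 160.  93.  67.  61.  61.  60.  60.  61.  60.  60.  61.  61.  64.
  71. 110. 172. 211. 220. 219. 208. 162. 102.  70.  62.  63.  63.  63.
  63.  63.  63.  63.  65.  67.  84. 156.]
```

>>> drive_tool([
  [0.5,0,0,0],
  [0.4,0,0,0],
  [0,0,0,0],
  [0,0,0,0],
])

```text
clock: 21.92
position: [460.0, -158.3, 4.3]
ee_rot: [-0.707, 0.006, 0.707, 0.006]
contact_force: [-3.7, 0.2, -5.2]
gripper_width: 22.6
```

```bash
python3 -c "
from bub import *
bub('t11.png')"; python3 bub2.py t11.png
```

```text
clock 21.9667 tcp [ 460.1 -158.3    4.4] F [-4.3  0.7 -5.5] bubble px 407.0 185.0 21.0 green 404 410 169 198
offset x -3.6332931855972674
t11.png 184.77 183.72 offset -2.5
[226. 160.  93.  67.  62.  61.  61.  61.  61.  60.  61.  61.  62.  64.
  68.  92. 150. 202. 218. 220. 212. 180. 123.  79.  64.  62.  62.  62.
  64.  63.  63.  64.  66.  68.  85. 158.]
```

>>> drive_tool([
  [0.4,0,0,0],
  [0.4,0,0,0],
  [0,0,0,0],
  [0,0,0,0],
])

```text
clock: 22.3
position: [460.4, -158.3, 3.8]
ee_rot: [0.707, -0.006, -0.707, -0.006]
contact_force: [-3.1, 0.3, -4.0]
gripper_width: 22.5
```

```bash
python3 -c "
from bub import *
bub('t12.png')"; python3 bub2.py t12.png
```

```text
clock 22.35 tcp [ 460.4 -158.3    3.8] F [-5.2  0.  -3.6] bubble px 407.0869565217391 184.56521739130434 23.0 green 404 410 169 198
offset x -2.5831881490651085
t12.png 184.28 183.73 offset -1.3
[226. 161.  95.  67.  62.  61.  61.  60.  60.  62.  61.  62.  62.  65.
  76. 126. 189. 216. 222. 220. 207. 160.  99.  69.  64.  62.  64.  62.
  63.  63.  63.  64.  66.  68.  85. 158.]
```

>>> drive_tool([
  [0.3,0,0,0],
  [0,0,0,0],
  [0,0,0,0],
])

```text
clock: 22.6
position: [460.4, -158.3, 3.7]
ee_rot: [0.707, -0.006, -0.707, -0.006]
contact_force: [-5.4, 1.9, 1.0]
gripper_width: 23.0
```

>>> drive_tool([
  [0,0,0,0],
  [0,0,0,0],
  [0,0,0,0],
], grip=45)

```text
clock: 22.85
position: [463.3, -158.4, 4.3]
ee_rot: [0.709, -0.006, -0.705, -0.006]
contact_force: [-0.0, -0.6, -0.9]
gripper_width: 45.1
```

```bash
python3 -c "
from bub import *
bub('t13.png')"; python3 bub2.py t13.png
```

```text
clock 22.9 tcp [ 462.7 -158.3    4.1] F [-0.4  0.  -0.3] bubble px 406.8095238095238 184.0 21.0 green 404 410 169 198
offset x -1.2051201389538164
t13.png 183.83 183.72 offset -0.25
[237. 186. 110.  70.  62.  60.  61.  61.  61.  62.  62.  62.  64.  70.
  94. 150. 202. 220. 222. 216. 187. 130.  82.  66.  64.  63.  64.  64.
  64.  63.  64.  64.  67.  69.  85. 158.]
```

>>> drive_tool([
  [-5,0,0,0],
  [-10,0,0,0],
  [-20,0,0,0],
  [-30,0,0,0],
  [-30,0,0,7.1],
  [-30,0,0,7.1],
  [-30,0,0,7.1],
  [-30,0,0,7.1],
  [-15,0,0,7.1],
  [0,0,0,7.1],
])

```text
clock: 23.73
position: [463.1, -158.7, 208.6]
ee_rot: [0.66, -0.263, -0.652, -0.266]
contact_force: [0.8, 0.2, 0.4]
gripper_width: 45.2
```

>>> drive_tool([
  [0,0,0,7.1],
  [0,0,0,7.1],
  [0,0,0,7.1],
  [0,0,0,7.1],
  [0,0,0,7.1],
  [0,0,0,7.1],
  [0,0,0,7.1],
  [0,0,0,7.1],
  [0,0,0,7.1],
  [0,0,0,7.1],
])

```text
clock: 24.57
position: [460.6, -158.3, 204.0]
ee_rot: [-0.38, 0.596, 0.38, 0.597]
contact_force: [0.0, 0.2, 0.3]
gripper_width: 45.1
```

>>> drive_tool([
  [0,0,0,7.1],
  [0,0,0,7.1],
  [0,0,0,7.1],
  [0,0,0,7.1],
  [0,0,0,7.1],
  [0,0,0,7.1],
  [0,0,0,7.1],
  [0,0,0,7.1],
  [0,0,0,2.6],
  [0,10,5,0],
])

```text
clock: 25.4
position: [464.1, -148.4, 203.9]
ee_rot: [-0.036, 0.706, 0.036, 0.707]
contact_force: [0.8, -0.1, -0.5]
gripper_width: 44.8
```

>>> drive_tool([
  [0,25,14,0],
  [0,35,19,0],
  [0,35,19,0],
  [0,35,19,0],
  [0,35,19,0],
  [0,35,19,0],
  [0,30,16,0],
  [0,20,10,0],
  [0,10,4,0],
  [0,3,0,0],
])

```text
clock: 26.23
position: [575.6, 130.5, 203.2]
ee_rot: [-0.038, 0.706, 0.038, 0.706]
contact_force: [-0.0, -0.3, -0.6]
gripper_width: 45.1
```

```bash
python3 - <<'E'
from h import *
im=save('wrist','w8.png'); s=arm.read_state(); print(s['clock'],s['position'],s['gripper_width'],R.from_quat(s['ee_rot']).as_matrix().round(3),s['joints'].round(2))
E
```

```text
26.2833 [574.92840431 129.54574487 203.18170303] 44.991907168126524 [[-0.    -0.106  0.994]
 [ 0.     0.994  0.106]
 [-1.     0.    -0.   ]] [ 0.5   0.35 -0.12 -0.   -1.1  -1.96]
```

View pics/w8.png

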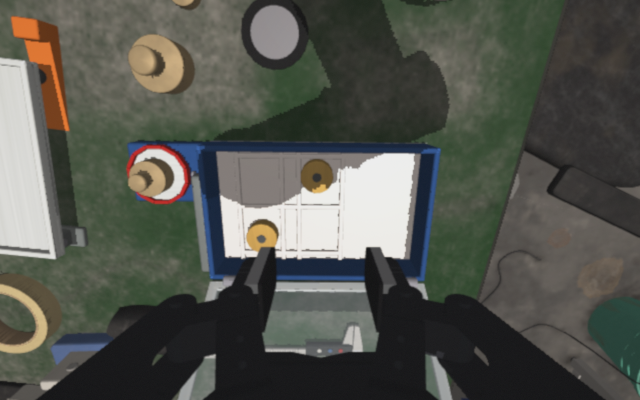

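Both blanks are still in their cells, at (317,175) and (262,237). The weight is on the pan at (150,178), and the wedge is under the tray corner at (45,75).

```bash
cat > bl.py <<'E'
from h import *
def blanks(fn,box,z=24):
    im=cv2.imread('pics/'+fn); s=arm.read_state(); C=cam('wrist'); M=R.from_quat(s['ee_rot']).as_matrix()
    hsv=cv2.cvtColor(im,cv2.COLOR_BGR2HSV); m=cv2.inRange(hsv,(15,110,60),(30,255,255)); k=np.zeros_like(m); x0,x1,y0,y1=box; k[y0:y1,x0:x1]=255; m&=k
    m=cv2.morphologyEx(m,cv2.MORPH_CLOSE,np.ones((7,7)))
    for c in cv2.findContours(m,0,1)[0]:
        if cv2.contourArea(c)>150:
            (x,y),r=cv2.minEnclosingCircle(c); p=ray(C,(x,y),z); print((round(x,1),round(y,1)),round(r,1),'world',p.round(1),'tool',(M.T@(p-s['position'])).round(1))
E
python3 -c "
from bl import *
blanks('w8.png',(220,420,150,255),18)
for px in [(317,177),(261,237)]: print('hole',ray(cam('wrist'),px,24).round(1))"
```

```text
(261.5, 235.5) 16.0 world [647.2  68.5  18. ] tool [185.2 -68.4  65.4]
(316.5, 175.8) 16.4 world [570.5 124.4  18. ] tool [185.2  -4.7  -4.9]
hole [570.5 125.   24. ]
hole [646.4  69.   24. ]
```

>>> drive_tool([
  [15,-1,0,0],
  [30,-1,-1,0],
  [40,0,0,0],
  [40,0,0,0],
  [30,0,0,0],
  [20,0,0,0],
  [10,0,0,0],
  [5,0,0,0],
  [0,0,0,0],
  [0,0,0,0],
], grip=50)

```text
clock: 27.12
position: [575.2, 126.1, 14.7]
ee_rot: [-0.037, 0.705, 0.037, 0.707]
contact_force: [0.8, 0.7, 0.8]
gripper_width: 50.0
```

>>> drive_tool([
  [2,0,0,0],
  [1,0,0,0],
  [0,0,0,0],
])

```text
clock: 27.37
position: [574.6, 126.4, 11.2]
ee_rot: [-0.037, 0.706, 0.037, 0.707]
contact_force: [0.0, -0.3, -0.7]
gripper_width: 50.0
```

>>> drive_tool([
  [0,0,0,0],
  [0,0,0,0],
  [0,0,0,0],
  [0,0,0,0],
  [0,0,0,0],
], grip=25)

```text
clock: 27.78
position: [574.7, 126.4, 11.3]
ee_rot: [-0.037, 0.706, 0.037, 0.707]
contact_force: [-1.1, 1.1, 5.9]
gripper_width: 33.4
```

>>> drive_tool([
  [-5,0,0,0],
  [-10,0,0,0],
  [-20,0,0,0],
  [-30,0,0,0],
  [-30,0,0,0],
  [-20,0,0,0],
  [-10,0,0,0],
  [0,0,0,0],
])

```text
clock: 28.45
position: [575.4, 126.6, 138.3]
ee_rot: [-0.036, 0.704, 0.038, 0.708]
contact_force: [0.3, 0.6, -0.7]
gripper_width: 33.1
```

```bash
python3 - <<'E'
from h import *
im=save('wrist','w9.png'); s=arm.read_state(); print(s['clock'],s['position'],s['gripper_width'],s['contact_force'])
cv2.imwrite('pics/w9c.png',im[120:400,140:500,::-1])
E
```

```text
28.5 [574.20178638 126.18934307 136.068252  ] 33.802425691876046 [ 0.1131786  -0.15252242 -1.24503985]
```

View pics/w9c.png

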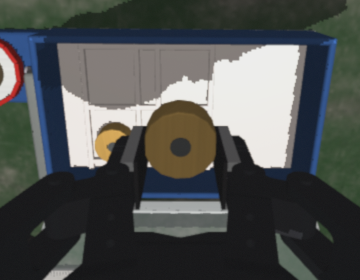

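>>> drive_tool([
  [0,-10,1,0],
  [0,-20,1,0],
  [0,-32,2,0],
  [0,-36,2,0],
  [0,-36,2,0],
  [0,-36,2,0],
  [0,-36,2,0],
  [0,-36,2,0],
  [0,-36,3,0],
  [0,-25,2,0],
])

```text
clock: 29.33
position: [623.2, -176.8, 132.5]
ee_rot: [-0.036, 0.708, 0.036, 0.704]
contact_force: [0.2, -0.1, -0.8]
gripper_width: 33.7
```

>>> drive_tool([
  [0,-20,1,0],
  [0,-10,1,0],
  [0,-2,0,0],
  [0,0,0,0],
  [0,0,0,0],
])

```text
clock: 29.75
position: [629.4, -204.0, 134.5]
ee_rot: [-0.037, 0.707, 0.037, 0.706]
contact_force: [0.2, 0.4, -0.5]
gripper_width: 33.5
```

```bash
cat > held.py <<'E'
from h import *
import sys
im=save('wrist',sys.argv[1]); s=arm.read_state(); print(s['clock'],s['position'].round(1),s['gripper_width'],s['contact_force'].round(1))
hsv=cv2.cvtColor(im,cv2.COLOR_RGB2HSV); m=cv2.inRange(hsv,(10,80,40),(32,255,255)); m[:,:255]=0;m[:,385:]=0;m[:200]=0;m[320:]=0
c=max(cv2.findContours(cv2.morphologyEx(m,cv2.MORPH_CLOSE,np.ones((9,9))),0,1)[0],key=cv2.contourArea); print('held disc',cv2.minEnclosingCircle(c),cv2.contourArea(c),cv2.boundingRect(c))
E
python3 - <<'E'
from h import *
im=cv2.imread('pics/w9.png')
hsv=cv2.cvtColor(im,cv2.COLOR_BGR2HSV); m=cv2.inRange(hsv,(10,80,40),(32,255,255)); m[:,:255]=0;m[:,385:]=0;m[:200]=0;m[320:]=0
c=max(cv2.findContours(cv2.morphologyEx(m,cv2.MORPH_CLOSE,np.ones((9,9))),0,1)[0],key=cv2.contourArea); print('w9',cv2.minEnclosingCircle(c),cv2.contourArea(c),cv2.boundingRect(c))
E
python3 held.py w10.png
```

```text
w9 ((320.5710754394531, 259.523681640625), 39.2017936706543) 4401.5 (284, 221, 73, 77)
29.8 [ 629.7 -203.7  134.9] 33.3778559803674 [ 0.4 -0.2 -1.2]
held disc ((309.7995300292969, 272.00079345703125), 55.121246337890625) 5060.0 (281, 220, 76, 100)
```

>>> drive_tool([
  [10,0,0,0],
  [20,0,0,0],
  [25,0,0,0],
  [18,0,0,0],
  [10,0,0,0],
  [5,0,0,0],
  [0,0,0,0],
  [0,0,0,0],
])

```text
clock: 30.47
position: [630.7, -204.7, 48.0]
ee_rot: [-0.037, 0.706, 0.037, 0.707]
contact_force: [-0.0, -0.6, -1.1]
gripper_width: 33.4
```

>>> drive_tool([
  [1,0,0,0],
  [1,0,0,0],
  [0.7,0,0,0],
  [0.5,0,0,0],
  [0,0,0,0],
  [0,0,0,0],
])

```text
clock: 30.97
position: [630.0, -205.0, 44.3]
ee_rot: [-0.037, 0.706, 0.037, 0.706]
contact_force: [-0.2, 0.4, -1.5]
gripper_width: 33.7
```

>>> drive_tool([
  [1,0,0,0],
  [0.7,0,0,0],
  [0,0,0,0],
  [0,0,0,0],
])

```text
clock: 31.3
position: [629.9, -204.9, 42.3]
ee_rot: [-0.037, 0.706, 0.037, 0.706]
contact_force: [0.4, 0.3, -0.1]
gripper_width: 33.4
```

>>> drive_tool([
  [0.7,0,0,0],
  [0,0,0,0],
  [0,0,0,0],
])

```text
clock: 31.55
position: [629.9, -204.9, 41.6]
ee_rot: [-0.037, 0.706, 0.037, 0.706]
contact_force: [1.0, -0.5, -1.6]
gripper_width: 33.4
```

>>> drive_tool([
  [0.7,0,0,0],
  [0,0,0,0],
  [0,0,0,0],
])

```text
clock: 31.8
position: [630.1, -204.9, 41.4]
ee_rot: [-0.037, 0.706, 0.037, 0.706]
contact_force: [0.3, 1.0, 2.7]
gripper_width: 33.5
```

>>> drive_tool([
  [0.5,0,0,0],
  [0,0,0,0],
  [0,0,0,0],
])

```text
clock: 32.05
position: [630.1, -204.9, 41.4]
ee_rot: [-0.037, 0.706, 0.037, 0.706]
contact_force: [-2.3, 0.9, 5.9]
gripper_width: 33.8
```

>>> drive_tool([
  [-0.5,0,0,0],
  [0,0,0,0],
  [0,0,0,0],
  [0,0,0,0],
], grip=50)

```text
clock: 32.38
position: [629.9, -204.9, 40.6]
ee_rot: [-0.037, 0.706, 0.037, 0.706]
contact_force: [0.9, -0.2, -0.4]
gripper_width: 49.8
```

>>> drive_tool([
  [-10,0,0,0],
  [-25,0,0,0],
  [-35,0,0,0],
  [-40,5,0,0],
  [-30,15,2,0],
  [-10,25,4,0],
  [0,35,6,0],
  [0,35,6,0],
  [0,35,6,0],
  [0,35,6,0],
])

```text
clock: 33.22
position: [640.5, -16.3, 192.1]
ee_rot: [-0.037, 0.706, 0.037, 0.707]
contact_force: [0.4, 0.5, 0.8]
gripper_width: 50.1
```

>>> drive_tool([
  [0,35,6,0],
  [0,25,5,0],
  [0,18,4,0],
  [0,9,2,0],
  [0,0,0,0],
  [0,0,0,0],
])

```text
clock: 33.72
position: [648.3, 70.3, 191.2]
ee_rot: [-0.037, 0.706, 0.037, 0.706]
contact_force: [-0.1, 0.5, 0.5]
gripper_width: 50.1
```

```bash
python3 - <<'E'
from h import *
import bl, bub2
save('wrist','w11.png'); s=arm.read_state(); print(s['clock'],s['position'],s['gripper_width'])
C=cam('wrist'); q=proj(C,[648,70,24]); print('expect',q)
x,y=int(q[0]),int(q[1]); bl.blanks('w11.png',(x-70,x+70,y-60,y+50),18)
im=save('top','t14.png'); print(bub2.meas(im)[:3])
C=cam('top')
hsv=cv2.cvtColor(im,cv2.COLOR_RGB2HSV); m=cv2.inRange(hsv,(12,60,60),(30,255,255))
n,l,st,ce=cv2.connectedComponentsWithStats(m)
for i in range(1,n):
    if st[i,4]>12: print(st[i],ray(C,ce[i],50).round(0))
E
```

```text
33.7667 [648.2802094   69.61438275 191.1899257 ] 49.87774535569097
expect [321.29406095 183.84810648]
(320.7, 183.1) 17.1 world [648.7  69.4  18. ] tool [173.2  -0.2   0.4]
(np.float64(183.81873208028034), np.float64(183.71553862508858), np.float64(-0.2460700358896647))
[ 493    0   34  229 5123] [ 753. -544.   50.]
[206  35   5   5  17] [956. 190.  50.]
[ 191   69   60   60 2707] [801. 162.  50.]
[361  83  44  44 977] [ 781. -234.   50.]
[139 107  26  55 296] [713. 332.  50.]
[ 10 129  23  22 359] [705. 638.  50.]
[ 71 140  13  34  75] [655. 506.  50.]
[251 156  15  15 172] [641.  69.  50.]
[365 161  15  15 174] [ 625. -204.   50.]
[297 180  14  14 156] [582. -40.  50.]
[406 182   3   5  14] [ 585. -288.   50.]
[346 201  14  43 280] [ 474. -151.   50.]
[292 220  23  23 434] [475. -36.  50.]
[ 504  231   32  169 3897] [ 268. -544.   50.]
[  7 233   7   4  16] [478. 657.  50.]
[403 250  51  40 740] [ 376. -332.   50.]
[289 253  14  14 143] [409. -17.  50.]
[ 91 271  16  23 189] [363. 442.  50.]
[ 58 273  19  19 181] [366. 523.  50.]
[ 85 277   6   6  16] [368. 471.  50.]
[110 286  76  31 348] [332. 340.  50.]
[ 36 297   8   6  19] [325. 582.  50.]
[ 60 320  16  23 188] [251. 515.  50.]
[123 369  74  31 683] [133. 306.  50.]
```

>>> drive_tool([
  [15,0,0,0],
  [30,0,0,0],
  [40,0,0,0],
  [35,0,0,0],
  [25,0,0,0],
  [17,0,0,0],
  [10,0,0,0],
  [4,0,0,0],
  [0,0,0,0],
  [0,0,0,0],
])

```text
clock: 34.65
position: [649.4, 70.3, 16.3]
ee_rot: [-0.037, 0.705, 0.037, 0.707]
contact_force: [0.3, -0.3, 0.5]
gripper_width: 50.3
```

>>> drive_tool([
  [2,0,0,0],
  [1.5,0,0,0],
  [0,0,0,0],
])

```text
clock: 34.9
position: [648.7, 70.7, 12.3]
ee_rot: [-0.037, 0.706, 0.037, 0.707]
contact_force: [-0.1, 0.2, -0.8]
gripper_width: 50.1
```

>>> drive_tool([
  [0,0,0,0],
  [0,0,0,0],
  [0,0,0,0],
  [0,0,0,0],
  [0,0,0,0],
], grip=25)

```text
clock: 35.32
position: [648.9, 70.8, 12.5]
ee_rot: [-0.037, 0.706, 0.037, 0.707]
contact_force: [-1.7, 1.3, 5.2]
gripper_width: 33.3
```

>>> drive_tool([
  [-5,0,0,0],
  [-10,0,0,0],
  [-20,0,0,0],
  [-30,0,0,0],
  [-30,0,0,0],
  [-20,0,0,0],
  [-10,0,0,0],
  [0,0,0,0],
])

```text
clock: 35.98
position: [649.8, 70.9, 139.7]
ee_rot: [-0.036, 0.704, 0.037, 0.708]
contact_force: [0.1, 0.1, -0.6]
gripper_width: 33.0
```

```bash
python3 held.py w12.png
```

```text
36.0333 [648.5  70.7 137.3] 33.276437855338955 [ 0.6  0.5 -1.7]
held disc ((320.3122863769531, 263.88970947265625), 38.91193389892578) 4340.0 (285, 225, 71, 78)
```

>>> drive_tool([
  [0,-10,-4,0],
  [0,-20,-9,0],
  [0,-30,-13,0],
  [0,-34,-15,0],
  [0,-34,-15,0],
  [0,-34,-15,0],
  [0,-34,-15,0],
  [0,-30,-14,0],
  [0,-20,-9,0],
  [0,-12,-5,0],
])

```text
clock: 36.87
position: [558.9, -200.5, 134.2]
ee_rot: [-0.035, 0.708, 0.036, 0.704]
contact_force: [-0.1, -0.2, -0.4]
gripper_width: 33.4
```

>>> drive_tool([
  [0,-6,-3,0],
  [0,-1,0,0],
  [0,0,0,0],
  [0,0,0,0],
  [0,0,0,0],
])

```text
clock: 37.28
position: [560.1, -204.1, 136.3]
ee_rot: [-0.037, 0.706, 0.037, 0.706]
contact_force: [0.4, -0.4, -1.2]
gripper_width: 33.4
```

```bash
python3 held.py w13.png
```

```text
37.3333 [ 560.1 -204.1  136.4] 33.19777370017155 [-0.8  0.4 -0.2]
held disc ((318.5667724609375, 264.7484436035156), 39.85775375366211) 4356.0 (285, 225, 71, 78)
```

Target TCP z is about 42.5, with contact expected near there.

>>> drive_tool([
  [10,0,0,0],
  [20,0,0,0],
  [25,0,0,0],
  [18,0,0,0],
  [10,0,0,0],
  [6,0,0,0],
  [1,0,0,0],
  [0,0,0,0],
  [0,0,0,0],
])

```text
clock: 38.08
position: [560.6, -205.3, 47.6]
ee_rot: [-0.037, 0.705, 0.037, 0.707]
contact_force: [-0.1, 0.2, -0.5]
gripper_width: 32.9
```

>>> drive_tool([
  [1,0,0,0],
  [1,0,0,0],
  [0,0,0,0],
  [0,0,0,0],
])

```text
clock: 38.42
position: [559.7, -205.2, 44.9]
ee_rot: [-0.037, 0.706, 0.037, 0.706]
contact_force: [-0.4, 0.6, -1.2]
gripper_width: 33.0
```

>>> drive_tool([
  [0.8,0,0,0],
  [0,0,0,0],
  [0,0,0,0],
])

```text
clock: 38.67
position: [559.6, -205.2, 43.7]
ee_rot: [-0.037, 0.706, 0.037, 0.706]
contact_force: [0.4, -0.7, -1.2]
gripper_width: 33.4
```

>>> drive_tool([
  [0.8,0,0,0],
  [0,0,0,0],
  [0,0,0,0],
])

```text
clock: 38.92
position: [559.6, -205.2, 42.8]
ee_rot: [-0.037, 0.706, 0.037, 0.706]
contact_force: [-0.1, 0.2, -0.5]
gripper_width: 33.2
```

>>> drive_tool([
  [0.8,0,0,0],
  [0,0,0,0],
  [0,0,0,0],
])

```text
clock: 39.17
position: [559.7, -205.3, 42.6]
ee_rot: [-0.037, 0.706, 0.037, 0.706]
contact_force: [-0.9, 0.5, 3.9]
gripper_width: 33.3
```

>>> drive_tool([
  [-0.4,0,0,0],
  [0,0,0,0],
  [0,0,0,0],
  [0,0,0,0],
], grip=50)

```text
clock: 39.5
position: [559.6, -205.2, 42.4]
ee_rot: [-0.037, 0.706, 0.037, 0.706]
contact_force: [0.4, -0.8, -0.8]
gripper_width: 49.9
```

>>> drive_tool([
  [-10,0,0,0],
  [-25,0,0,0],
  [-35,0,0,0],
  [-40,0,0,-7],
  [-30,0,0,-7],
  [-10,0,0,-7],
  [0,0,0,-7],
  [0,0,0,-7],
  [0,0,0,-7],
  [0,0,0,-7],
])

```text
clock: 40.33
position: [559.6, -205.2, 193.5]
ee_rot: [-0.328, 0.626, 0.328, 0.627]
contact_force: [-0.2, 1.0, -0.0]
gripper_width: 50.2
```

>>> drive_tool([
  [0,0,0,-7],
  [0,0,0,-7],
  [0,0,0,-7],
  [0,0,0,-7],
  [0,0,0,-7],
  [0,-5,30,0],
  [0,-5,38,0],
  [0,-5,38,0],
  [0,-5,30,0],
  [0,-5,20,0],
], grip=58)

```text
clock: 41.17
position: [584.8, -46.7, 193.5]
ee_rot: [0.501, -0.499, -0.5, -0.5]
contact_force: [0.8, -0.4, -0.5]
gripper_width: 57.9
```

>>> drive_tool([
  [0,0,9,0],
  [0,0,1,0],
  [0,0,0,0],
  [0,0,0,0],
])

```text
clock: 41.5
position: [584.4, -40.2, 192.7]
ee_rot: [-0.5, 0.5, 0.5, 0.5]
contact_force: [-0.4, 0.5, -0.1]
gripper_width: 58.1
```

```bash
python3 - <<'E'
from h import *
import bub2
im=save('wrist','w14.png'); s=arm.read_state(); print(s['clock'],s['position'],s['gripper_width'],R.from_quat(s['ee_rot']).as_matrix().round(3))
C=cam('wrist'); print('expect knob',proj(C,[585.2,-39.3,69]),'rim',proj(C,[585,-39,34]))
hsv=cv2.cvtColor(im,cv2.COLOR_RGB2HSV)
m=cv2.inRange(hsv,(0,150,90),(6,255,255))|cv2.inRange(hsv,(174,150,90),(180,255,255)); q=proj(C,[585,-39,34]).astype(int)
k=np.zeros_like(m);k[max(0,q[1]-70):q[1]+70,q[0]-70:q[0]+70]=255;m&=k
c=cv2.convexHull(cv2.findNonZero(m)); print('rim',cv2.boundingRect(c)); e=cv2.fitEllipse(c); print(e[0],ray(C,e[0],34))
m=cv2.inRange(hsv,(12,70,50),(28,255,255))&k; c=max(cv2.findContours(m,0,1)[0],key=cv2.contourArea); print('brass',cv2.boundingRect(c),cv2.minEnclosingCircle(c))
im=save('top','t15.png'); print('bubble',bub2.meas(im)[:3])
C=cam('top'); hsv=cv2.cvtColor(im,cv2.COLOR_RGB2HSV); m=cv2.inRange(hsv,(12,60,60),(30,255,255)); m[:130]=0; m[250:]=0
n,l,st,ce=cv2.connectedComponentsWithStats(m)
for i in range(1,n):
    if 60<st[i,4]<500 and 180<ce[i,0]<430: print(st[i],ray(C,ce[i],52).round(0))
E
```

```text
41.55 [584.41269648 -40.36604367 192.67285095] 57.86834050904863 [[-0.    -1.     0.002]
 [-0.     0.002  1.   ]
 [-1.     0.    -0.   ]]
expect knob [319.71972061 197.97744916] rim [319.94129747 188.69025467]
rim (289, 157, 62, 60)
(319.75177001953125, 186.88783264160156) [585.19005708 -40.8781663   34.        ]
brass (302, 169, 36, 38) ((319.5, 187.44117736816406), 18.77047348022461)
bubble (np.float64(183.79534587185208), np.float64(183.7291964285714), np.float64(-0.15773670773894893))
[216 138  18  56 291] [633. 153.  52.]
[365 161  15  15 172] [ 625. -204.   52.]
[365 189  15  14 167] [ 558. -203.   52.]
[346 201  14  43 275] [ 473. -151.   52.]
[292 220  23  24 439] [475. -36.  52.]
```

>>> drive_tool([
  [15,-0.6,1,0],
  [30,0,0,0],
  [35,0,0,0],
  [30,0,0,0],
  [20,0,0,0],
  [12,0,0,0],
  [6,0,0,0],
  [2,0,0,0],
  [0,0,0,0],
  [0,0,0,0],
])

```text
clock: 42.43
position: [586.1, -38.5, 43.6]
ee_rot: [-0.5, 0.5, 0.499, 0.501]
contact_force: [0.1, 0.5, 0.7]
gripper_width: 58.2
```

>>> drive_tool([
  [0,0,0,0],
  [0,0,0,0],
  [0,0,0,0],
  [0,0,0,0],
  [0,0,0,0],
  [0,0,0,0],
], grip=25)

```text
clock: 42.93
position: [586.1, -38.2, 44.0]
ee_rot: [0.501, -0.499, -0.499, -0.5]
contact_force: [-1.6, -0.2, 6.3]
gripper_width: 34.2
```

>>> drive_tool([
  [-3,0,0,0],
  [-4,0,0,0],
  [-4,0,0,0],
  [-4,0,0,0],
  [-4,0,0,0],
  [-4,0,0,0],
  [-6,0,0,0],
  [-15,0,0,0],
  [-30,0,0,0],
  [0,0,0,0],
])

```text
clock: 43.77
position: [589.2, -38.1, 122.4]
ee_rot: [0.503, -0.497, -0.498, -0.503]
contact_force: [2.1, 0.4, -1.3]
gripper_width: 34.5
```

```bash
python3 held.py w15.png
```

```text
43.8167 [588.  -37.9 120.1] 34.02150367555533 [ 0.4  0.6 -3.3]
held disc ((316.30108642578125, 253.34945678710938), 40.81856918334961) 4140.5 (286, 216, 69, 79)
```

>>> drive_tool([
  [0,10,7,0],
  [0,20,14,0],
  [0,29,20,0],
  [0,29,20,0],
  [0,27,19,0],
  [0,20,14,0],
  [0,12,8,0],
  [0,6,3,0],
  [0,0,0,0],
  [0,0,0,0],
])

```text
clock: 44.65
position: [432.7, 66.9, 116.5]
ee_rot: [-0.5, 0.5, 0.5, 0.5]
contact_force: [-0.1, -0.3, -2.0]
gripper_width: 34.0
```

```bash
python3 held.py w16.png; python3 - <<'E'
from h import *
C=cam('wrist'); im=cv2.imread('pics/w16.png'); hsv=cv2.cvtColor(im,cv2.COLOR_BGR2HSV)
q=proj(C,[432,67.5,3]); print('mat expect',q)
# flap shut? brightness of frame / bubble
import bub2
t=save('top','t16.png'); print('bubble',bub2.meas(t)[:3])
a=cv2.imread('pics/top0.png').astype(int); b=t[:,:,::-1].astype(int); d=np.abs(a-b).sum(2)
print('flap region diff vs start (right/far edges)', d[143:153,200:285].mean().round(1), d[150:205,278:285].mean().round(1))
E
```

```text
44.7 [433.1  66.8 116.5] 34.2623580407644 [-0.   0.8 -3.1]
held disc ((321.0, 255.0), 39.45893859863281) 4158.5 (286, 216, 69, 79)
mat expect [321.97722854 200.74153785]
bubble (np.float64(183.7912822144448), np.float64(183.7394765771836), np.float64(-0.12353317365390284))
flap region diff vs start (right/far edges) 21.8 22.5
```

>>> drive_tool([
  [10,0,0,0],
  [20,0,0,0],
  [25,0,0,0],
  [20,0,0,0],
  [10,0,0,0],
  [6,0,0,0],
  [2,0,0,0],
  [0,0,0,0],
  [0,0,0,0],
])

```text
clock: 45.5
position: [433.2, 67.0, 24.0]
ee_rot: [-0.5, 0.5, 0.5, 0.501]
contact_force: [0.1, -0.5, -2.4]
gripper_width: 34.2
```

>>> drive_tool([
  [2,0,0,0],
  [1,0,0,0],
  [1,0,0,0],
  [0,0,0,0],
  [0,0,0,0],
])

```text
clock: 45.92
position: [432.4, 66.9, 19.7]
ee_rot: [-0.5, 0.5, 0.5, 0.5]
contact_force: [0.7, 0.1, -3.5]
gripper_width: 34.1
```

>>> drive_tool([
  [1,0,0,0],
  [0,0,0,0],
  [0,0,0,0],
])

```text
clock: 46.17
position: [432.3, 66.9, 18.5]
ee_rot: [-0.5, 0.5, 0.5, 0.5]
contact_force: [0.0, 0.5, -3.4]
gripper_width: 34.0
```

>>> drive_tool([
  [1,0,0,0],
  [0,0,0,0],
  [0,0,0,0],
])

```text
clock: 46.42
position: [432.5, 66.9, 17.9]
ee_rot: [-0.5, 0.5, 0.5, 0.5]
contact_force: [-1.9, 0.5, 3.0]
gripper_width: 34.0
```

>>> drive_tool([
  [0.7,0,0,0],
  [0,0,0,0],
  [0,0,0,0],
])

```text
clock: 46.67
position: [432.5, 67.0, 17.9]
ee_rot: [-0.5, 0.5, 0.5, 0.5]
contact_force: [-5.0, 0.2, 10.2]
gripper_width: 34.0
```

>>> drive_tool([
  [-0.6,0,0,0],
  [0,0,0,0],
  [0,0,0,0],
  [0,0,0,0],
], grip=58)

```text
clock: 47.0
position: [432.5, 66.9, 17.3]
ee_rot: [-0.5, 0.5, 0.5, 0.5]
contact_force: [-1.3, 0.3, -0.5]
gripper_width: 58.1
```

>>> drive_tool([
  [-8,0,0,0],
  [-20,0,0,0],
  [-35,0,0,0],
  [-40,0,0,0],
  [-40,0,0,0],
  [-40,0,0,0],
  [-25,5,10,0],
  [0,10,30,0],
  [0,10,35,0],
  [0,10,35,0],
])

```text
clock: 47.83
position: [396.8, 177.6, 226.8]
ee_rot: [-0.499, 0.5, 0.499, 0.502]
contact_force: [0.9, 0.4, -0.1]
gripper_width: 57.7
```

>>> drive_tool([
  [0,10,35,0],
  [0,10,35,0],
  [0,10,35,0],
  [0,10,35,0],
  [0,10,30,0],
  [0,5,15,0],
  [0,0,0,0],
  [0,0,0,0],
])

```text
clock: 48.5
position: [342.1, 361.8, 225.3]
ee_rot: [0.5, -0.5, -0.5, -0.499]
contact_force: [-0.1, -1.0, 0.0]
gripper_width: 58.0
```

```bash
python3 - <<'E'
from h import *
import bub2
s=arm.read_state(); print(s['clock'],s['position'],s['contact_force'])
t=save('top','t17.png'); print('bubble',bub2.meas(t)[:3])
a=cv2.imread('pics/top0.png').astype(int); b=t[:,:,::-1].astype(int); d=np.abs(a-b).sum(2)
for n,(x0,x1,y0,y1) in dict(bin_frame_far=(185,285,142,156),bin_frame_near=(185,285,202,213),bin_right=(276,286,145,205),pan=(288,318,171,202),mat=(245,275,236,264),big=(290,316,218,244),mug=(410,455,250,290),beaker=(165,210,268,310)).items(): print(n,d[y0:y1,x0:x1].mean().round(1),d[y0:y1,x0:x1].max())
C=cam('top'); hsv=cv2.cvtColor(t,cv2.COLOR_RGB2HSV); m=cv2.inRange(hsv,(12,60,60),(30,255,255)); m[:130]=0; m[275:]=0
n,l,st,ce=cv2.connectedComponentsWithStats(m)
for i in range(1,n):
    if 20<st[i,4]<500 and 180<ce[i,0]<430: print(st[i],ray(C,ce[i],52).round(0))
E
```

```text
48.5 [342.11202528 361.84923023 225.30121755] [-0.13882248 -1.02913131  0.00290664]
bubble (np.float64(183.7914676854505), np.float64(183.74064696155438), np.float64(-0.12118459770360229))
bin_frame_far 25.1 85
bin_frame_near 22.7 135
bin_right 24.0 42
pan 18.4 36
mat 27.2 159
big 29.8 43
mug 19.9 35
beaker 50.1 347
[365 161  15  15 172] [ 625. -204.   52.]
[365 189  15  14 169] [ 558. -203.   52.]
[346 200  14  44 277] [ 474. -151.   52.]
[292 220  23  23 431] [475. -36.  52.]
[254 243  17  15 199] [431.  61.  52.]
[403 250  46  25 387] [ 400. -323.   52.]
[289 253  13  14 142] [409. -16.  52.]
```

```bash
python3 - <<'E'
from h import *
C=cam('top')
for f in ('top0.png','t17.png'):
    im=cv2.imread('pics/'+f); hsv=cv2.cvtColor(im,cv2.COLOR_BGR2HSV); m=cv2.inRange(hsv,(12,60,60),(30,255,255))[236:265,245:277]
    y,x=np.nonzero(m); print(f,'weight',x.min()+245,x.max()+245,y.min()+236,y.max()+236,len(x),ray(C,(x.mean()+245,y.mean()+236),35).round(0))
    k=(hsv[236:266,245:277,2]<45); y,x=np.nonzero(k); print('dark ring',x.min()+245,x.max()+245,y.min()+236,y.max()+236)
a=cv2.imread('pics/scene0.png').astype(int); t=save('scene','s2.png'); b=t[:,:,::-1].astype(int); d=np.abs(a-b).sum(2)
for n,(x0,x1,y0,y1) in dict(beaker=(185,225,155,212),mug=(328,378,248,315),bin=(255,350,150,205),weight=(248,278,196,222)).items(): print(n,d[y0:y1,x0:x1].mean().round(1),(d[y0:y1,x0:x1]>90).sum())
s=arm.read_state(); print(s['clock'])
E
```

```text
top0.png weight 253 269 243 257 194 [431.  66.  35.]
dark ring 248 271 240 262
t17.png weight 254 270 243 257 199 [431.  63.  35.]
dark ring 271 271 252 252
beaker 15.3 112
mug 13.9 79
bin 10.6 81
weight 14.6 1
48.6
```

```bash
python3 -c "
from h import *
print(arm.job_done())"
```

```text
the job is handed in; nothing more can be done
None
```

The job is done and handed in at about 49 s of robot time. I stood the middle-sized weight on the pan to open the flap. I then pushed the wedge under the tray's near left foot, laid the only two blanks present flat in the tray, and put the weight back on its mat.

**Last checks, measured from pictures rather than viewed by eye (all 16 views were used):**
- **Bubble:** it reads about -0.1 mm from the middle by the top camera; the same measure read 11.7 mm at the start, against the stated 12 mm.
- **Blanks:** both lie in the tray, at about (625, -204) and (558, -203) mm, with the round outline of a flat disc from above. The other two cells were empty when I last looked into the open bin.
- **Weight:** it stands within about 3 mm of where it began, with the same outline.
- **Flap:** I judged it shut because the bin frame and pan match the opening picture to within overall brightness changes.

**Loose ends:**
- **Wedge push:** it went in with some sticking and slipping, and an early stroke pressed down with about 34 N before I eased off. It was released flat, and the bubble has stayed centred since.
- **Mug and beaker:** the robot never went down near either of them. A few pixels around them differ from the opening pictures, which I put down to the arm's shadow and the raised tray.

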